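Put the lemon away and screw the storage jar shut

TASK

Put the lemon that lies on the worktop into the glass storage jar with the other lemons, then close the jar with its lid. Set the lid on the neck, turn it backwards (anticlockwise from above) until it drops into its thread, then screw it down clockwise until it is fully home; leave the cups and the sugar box where they stand.

Things in the scene. Friction and masses are not known exactly. Their poses are not given: they have to be found in the camera images.
- jar: Clear round glass storage jar, 130 mm wide, 150 mm high, open at the top, standing firmly on the worktop (does not slide or turn). Two lemons are already in it, reaching about 65 mm above the worktop. Origin: centre of its underside; z up. Floor 8 mm thick; the neck is the top 30 mm, 96 mm across outside.
- jar_mouth (a point): Centre of the jar's mouth at rim height, 150 mm above the jar's underside. The mouth is 88 mm across inside.
- jar_thread (a point): On the jar's axis, 131 mm above its underside, amid the thread: four equal starts, 90 degrees apart, of glass bars outside the neck, 109 mm across. Each start is an open gap (18 degrees of free turning for a lug) with an upright stop rib at its anticlockwise end; from the gap a groove runs down clockwise to the next rib. Seen from above throughout.
- lid: The jar's silver metal screw lid with a wooden bar grip, loose, lying right way up on the worktop; 122 mm across, 58 mm high overall, 0.2 to 0.35 kg. Origin: centre of the skirt's lower edge; z up, x along the bar. Skirt 28 mm high, 24 mm deep inside; four lugs inside its lower edge, 101 mm from one to the one across: 2.5 mm play all round the neck.
- lid_lugs (a point): Centre of the lid's lower edge (same point as its origin). Its height over the jar's underside tells the state: 136-142 mm: lugs on top of the thread bars, where clockwise turning mostly just runs against a rib; anticlockwise, at most 75 degrees on, it falls 5 mm or more into a gap, to 131 mm, and a rib stops further anticlockwise turning; 126 mm: screwed fully home.
- lid_grip (a point): Middle of the lid's bar grip, 43 mm above its lower edge. Bar with round ends, 84 mm long along lid x, 24 mm wide along lid y, 30 mm high (28-58 mm above the lower edge). From the gap the lid turns clockwise 0-18 degrees level, then sinks 0.1 mm per degree for about 50 degrees to a hard stop. It drops and sinks by its own weight when loosely held; no force is needed.
- lemon: The yellow lemon lying alone on the worktop (not in the jar), 71 mm long along its x, 53 mm wide, 51 mm high, 0.085 kg. Origin: its underside as it lies at the start; use lemon_center for where it is.
- lemon_center (a point): Centre of that lemon, 25 mm above the worktop at the start.
- sugar_caddy: Small black box of sugar sachets, 68 x 120 x 74 mm, loose bystander; origin centre of underside.
- cup_left: White espresso cup upside down, 62 x 82 x 58 mm, at the left rear, loose bystander; origin centre of underside.
- cup_right: White espresso cup, 62 x 82 x 58 mm, at the right, loose bystander; origin centre of underside.
Mind the look-alikes: they are no part of the job. Leave any blue or orange look-alike of the lemon alone.

How it is judged:
On the way, in this order (a step that is already met when the one before it is completed fails the run):
1. the lemon lies in the jar, below its rim (horizontal distance between lemon_center and jar_mouth below 0.05 m and z of lemon_center in the frame of jar between 0.02 and 0.11 m), for 0.2 s.
2. the lid has dropped into its thread (z of lid in the frame of jar between 0.124 and 0.1335 m and horizontal distance between lid and jar below 0.005 m and angle between lid's own z axis and vertical below 0.06 rad), for 0.1 s.
At the end, for the whole second after the job is handed in: The lemon is at rest inside the jar (its centre within 50 mm of the jar's axis and 20 to 110 mm above its underside), and the lid is screwed fully home: its lower edge no more than 127 mm above the jar's underside (126 mm is home), centred within 5 mm, level within 0.03 rad, at rest (all of step 1 and z of lid in the frame of jar between 0.124 and 0.127 m and horizontal distance between lid and jar below 0.005 m and angle between lid's own z axis and vertical below 0.03 rad and linear speed of lid below 0.01 m/s and linear speed of lemon below 0.02 m/s); the robot touches nothing.
It fails at once if a bystander (sugar box or cup) is shifted by more than 30 mm (distance of any of sugar_caddy, cup_left, cup_right from where it was at the start of the episode above 0.03 m).
It also fails if it takes over 69 s, if anything falls off the work surface, if the arm or the gripper's body presses on something with over 40 N, if the wrist force passes 120 N, or if a joint passes its speed limit or range.

ROBOT

A 6-joint arm with a two-finger parallel gripper is mounted at the origin on a cart in front of the work surface, level with it; the furniture and walls round the work are solid. World frame = base frame: x ahead of the robot, y to its left, z up, the work surface at z = 0. Lengths are in m, angles in rad, forces in N, time in s.
With the tool pointing down it reaches from about 0.4 to 0.825 m from the base axis. Payload 7 kg.
Tool frame: the origin (TCP) lies midway between the tips of the shut fingers; the grasp point (between the pads) lies 19 mm behind it; z points along the fingers, y is the line along which they close (so a half turn about z gives the same grasp; the last joint's range is limited). The gripper opens to 88 mm and grips with 3 to 60 N. Pads are 19 mm wide; open, the fingers measure 130 mm over their backs; the gripper's body (78 mm by 193 mm) begins 47 mm behind the grasp point.
Start: joints at [-0.918, 0.359, 0.012, 0, -1.224, -0.288], TCP at [0.241, -0.631, 0.206] pointing down, gripper open.
Joint ranges: [-3.07, 3.07], [-1.43, 2.12], [-1.02, 1.25], [-3.03, 1.67], [-3.05, -0], [-3.03, 3.03]. Speed limits (rad/s): [2.39, 2.39, 3.01, 3.14, 3.14, 3.14].

INTERFACE

Orientations are given as [roll, pitch, yaw] about the fixed x, y, z axes, in that order (R = Rz(yaw) Ry(pitch) Rx(roll)).
In Python, from station import get_state, grab_frame, calibration, job_done, boxes_of, regions_of, spot_point gives the robot as it stands. The module is installed in compiled form; this text tells all that it offers.
- The arm moves only by the tool arm_command, never from a script. Its argument "commands" is a list of rows, each an object of numbers: "tx", "ty", "tz": the shift along the tool's x, y, z each as a share of 25 cm, from -1 to 1; "twist": the turn about the tool's z as a share of 180 degrees, from -1 to 1. A call has exactly 8 rows; each row is the pose to reach, as a shift and turn from the pose commanded when the call began, along the tool's axes at that moment, turning the shorter way round; what a row does not reach only later rows make up. A row lasts 1/12 s, in which the tool goes at most 41.7 mm and 7.16 degrees, less where a joint would pass 70% of its speed; a pose out of reach is approached as far as the arm can. A call with a number of a shift or a turn outside -1 to 1 is refused whole. A call with a gripper value outside its range is refused whole. "claw" is the opening, from 0 (shut) to 1 (fully open), set as the call begins (left out, the last holds). The fingers move at their own pace and stop on an object; "grip_force" is the grip in N (left out, the last holds). Time passes only in rows, so rows that repeat a pose let the fingers close, or fill a call up. It gives the time, the measured TCP pose, the force, the opening and the grip force at its end, in the units of the state.
- get_state(): the state, without advancing time (a new reading comes with each control period).
- grab_frame(name): name is "side" or "top" or "wrist"; returns the picture (384x512x3 uint8, red, green, blue); there is no depth.
- calibration(name): a dict with "camera_matrix" (3x3 intrinsics, pixels), "extrinsics" (4x4, takes a point from camera to world coordinates). Camera axes: x right, y down, z forward; pixel columns grow to the right and rows downward; lengths in m; the calibration is good to about 2 mm. A picture is of the moment at which its call begins: read the wrist's pose just before it. calibration takes no time and is no camera call; for the wrist camera it gives the pose at the moment of the call.
- job_done(): hands the job in; it is judged then, once.
Trained networks look in the newest picture that a camera, given by its name, has taken for a name from the list of things; names that differ only in an ending like _2 or _b are one class to them, and where a whole thing is asked for, a point or a joint stands for the part that bears it (a point fixed in the world has none). Each returns a list of dicts, best first, with "score" (0 to 1); they miss things now and then, are a little off and sometimes report something else, mostly with a low value. They report only what shows in the picture. A call takes as long as a camera call. They do not tell look-alikes from the thing itself.
- boxes_of(query, camera): "rect" ([left, top, right, bottom] in pixels, round what is visible of it).
- regions_of(query, camera): "region" (384x512 bool, what is visible of it) and "rect" ([left, top, right, bottom] in pixels, round what is visible of it).
- spot_point(query, camera): "uv" ([column, row] in pixels: a listed point, or the origin of a listed thing).
The state is a dict: "t": time; "q": joint angles; "qd": joint speeds; "joint_efforts": joint torques, N m; "eef_pos": TCP position; "ee_rot": TCP orientation; "force": force on the tool from outside, world axes, zero at the start; "moment": the same for the moment, N m; "width": finger opening in m; "gripper_force": force on a finger pad.
Only numpy, scipy, OpenCV 4.12 (cv2) and the standard library are available. Lean on these libraries where they do the work, as an engineer would, in place of code of your own. Each camera call takes 0.05 s, during which the arm holds its last target. There are 200 camera calls.

## Working session

There is one attempt and no reset: what is moved stays moved. The work goes in short steps, Python scripts to look and compute and a tool call to move; the robot and the scene stay as the last step left them, time stands still between calls to the robot, and variables do not carry over. Pictures are saved under pics/ and viewed, at most 10 in all, crops included, and the job is handed in when it is done.

Besides the shell and the picture viewer there is one more tool, called by a JSON object that holds its "name" and its "arguments", one argument or row to a line. arm_command: Moves the arm, as the interface text tells. Shift numbers are shares of 25 cm and turn numbers shares of 180 degrees, none past 1 either way. Its arguments: {"type":"object","properties":{"commands":{"type":"array"},"claw":{"type":"number"},"grip_force":{"type":"number"}},"required":["commands"]}

```bash
mkdir -p pics; cat > h.py <<'E'
import numpy as np, cv2
from station import *
def ray(cam,uv,z,c=None):
    c=c or calibration(cam); K=np.array(c["camera_matrix"]);E=np.array(c["extrinsics"])
    d=E[:3,:3]@np.linalg.solve(K,[uv[0],uv[1],1]);o=E[:3,3]
    return o+d*(z-o[2])/d[2]
def proj(cam,p):
    c=calibration(cam);K=np.array(c["camera_matrix"]);E=np.array(c["extrinsics"])
    q=K@(E[:3,:3].T@(np.array(p)-E[:3,3]));return q[:2]/q[2]
def tri(uvs):
    A=np.zeros((3,3));b=np.zeros(3)
    for cam,uv in uvs:
        c=calibration(cam);K=np.array(c["camera_matrix"]);E=np.array(c["extrinsics"])
        d=E[:3,:3]@np.linalg.solve(K,[uv[0],uv[1],1]);d/=np.linalg.norm(d);P=np.eye(3)-np.outer(d,d);A+=P;b+=P@E[:3,3]
    return np.linalg.solve(A,b)
def save(im,n): cv2.imwrite(f"pics/{n}.png",im[:,:,::-1])
E
python3 - <<'E'
from h import *
s=get_state();print(s["t"],s["eef_pos"],s["ee_rot"],s["width"])
ims=[grab_frame("top"),grab_frame("side")]
save(cv2.resize(np.vstack(ims),(450,675))[:0+675] if 0 else np.hstack([cv2.resize(i,(400,300)) for i in ims]),"a")
save(cv2.resize(ims[0],(800,600)),"top")
for c in("top","side"):
  print(c,calibration(c)["extrinsics"])
  for q in("jar_mouth","lid_grip","lid","lemon_center","sugar_caddy"):
    print(q,[(np.round(d["uv"]).tolist(),round(d["score"],2)) for d in spot_point(q,c)][:3])
E
```

```text
0.0 [ 0.24058399 -0.63011141  0.20552965] [ 3.13995218e+00 -1.34353105e-04 -2.77695488e+00] 0.08796450330291067
top [[-0.00571391 -0.98208381  0.18835802  0.28357561]
 [-0.99977925  0.00180195 -0.02093346 -0.10831197]
 [ 0.020219   -0.18843605 -0.98187731  1.28357091]
 [ 0.          0.          0.          1.        ]]
jar_mouth [([214.0, 207.0], 0.87), ([115.0, 222.0], 0.7)]
lid_grip [([108.0, 217.0], 0.78)]
lid [([113.0, 220.0], 0.9)]
lemon_center [([275.0, 218.0], 0.59), ([312.0, 219.0], 0.58), ([170.0, 215.0], 0.5)]
sugar_caddy [([164.0, 167.0], 0.75)]
side [[ 0.74689107 -0.33383892  0.57506982 -0.5560643 ]
 [-0.66482667 -0.35850077  0.65534929 -1.37883445]
 [-0.01261812 -0.87179629 -0.48970605  1.02663792]
 [ 0.          0.          0.          1.        ]]
jar_mouth [([226.0, 174.0], 0.88)]
lid_grip [([173.0, 172.0], 0.94)]
lid [([175.0, 183.0], 0.63)]
lemon_center [([203.0, 189.0], 0.58), ([274.0, 241.0], 0.55), ([253.0, 223.0], 0.49)]
sugar_caddy [([228.0, 180.0], 0.65)]
```

View pics/top.png

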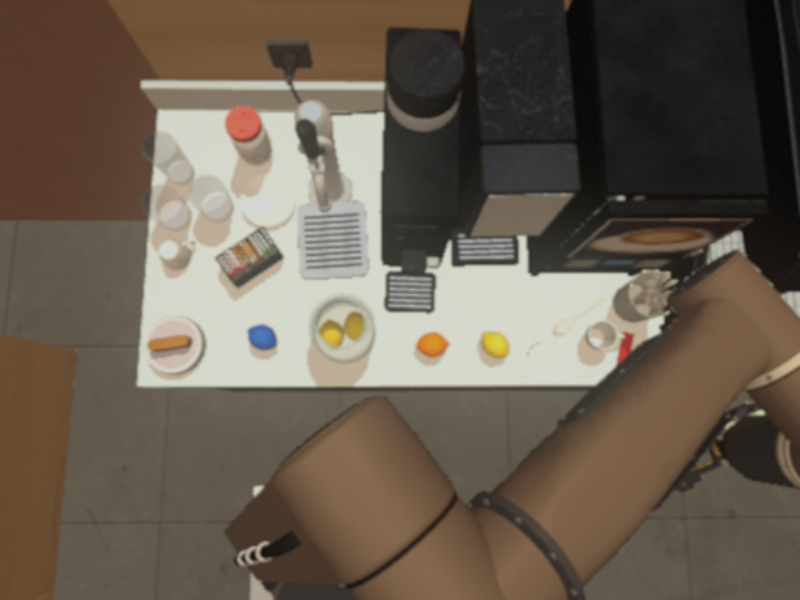

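View pics/a.png

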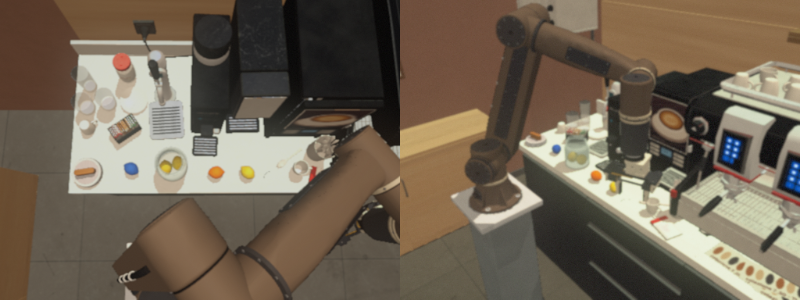

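The top view (800 px wide) shows three lemon-shaped things: blue at (262,337), orange at (432,345) and yellow at (495,344). The yellow one fits because it lies alone on the worktop and is not a coloured look-alike. The jar is at (342,328) and the lid, with its brown bar, at (172,344).

```bash
python3 - <<'E'
from h import *
im=grab_frame("top"); save(cv2.resize(im[190:250,80:340],(780,180),interpolation=cv2.INTER_CUBIC),"crop")
for q in("lemon","lid","jar"):
  for d in regions_of(q,"top")[:3]:
    m=d["region"];v,u=np.nonzero(m);print(q,round(d["score"],2),np.round(d["rect"]),(u.mean(),v.mean()),im[m].mean(0).round(),m.sum())
hsv=cv2.cvtColor(im,cv2.COLOR_RGB2HSV)
m=((hsv[...,0]>20)&(hsv[...,0]<34)&(hsv[...,1]>130)).astype(np.uint8)
sub=np.zeros_like(m);sub[200:240,295:335]=m[200:240,295:335]
p=np.array([ray("top",(u,v),.025)[:2] for v,u in np.argwhere(sub)]);c=p.mean(0);w,V=np.linalg.eigh(np.cov((p-c).T))
print("lemon",len(p),c,4*np.sqrt(w),V[:,1],np.degrees(np.arctan2(V[1,1],V[0,1])))
# bar
m2=((hsv[...,0]<16)&(hsv[...,1]>110));s=np.zeros_like(m);s[205:232,90:126]=m2[205:232,90:126]
p=np.array([ray("top",(u,v),.058)[:2] for v,u in np.argwhere(s)]);c=p.mean(0);w,V=np.linalg.eigh(np.cov((p-c).T))
print("bar",len(p),c,4*np.sqrt(w),np.degrees(np.arctan2(V[1,1],V[0,1])))
print("jar tri",tri([("top",(214,207)),("side",(226,174))]),ray("top",(214,207),.15),ray("side",(226,174),.15))
print("lid tri",ray("top",(108,217),.043),ray("side",(173,172),.043))
print(proj("side",(*c,.043)))
E
```

```text
lemon 0.59 [308. 215. 326. 231.] (np.float64(317.19383259911893), np.float64(220.18942731277534)) [206. 186.  69.] 227
lemon 0.59 [270. 211. 288. 229.] (np.float64(276.56420233463035), np.float64(219.88715953307394)) [207. 136.  65.] 257
lemon 0.48 [157. 205. 176. 225.] (np.float64(168.06439393939394), np.float64(215.2651515151515)) [ 93. 119. 164.] 264
lid 0.92 [ 93. 199. 133. 242.] (np.float64(112.02059308072488), np.float64(220.57907742998353)) [188. 171. 151.] 1214
jar 0.68 [194. 186. 240. 237.] (np.float64(219.34014209591473), np.float64(209.52664298401422)) [182. 181. 161.] 1126
lemon 208 [ 0.43322133 -0.33578741] [0.0468715  0.06126884] [0.6889941  0.72476694] 46.44946379965217
bar 177 [0.43423316 0.33016769] [0.02594642 0.08826451] 97.99943083320092
jar tri [ 0.46284881 -0.01606829  0.15852196] [ 0.45827466 -0.01136145  0.15      ] [ 0.47936684 -0.00588517  0.15      ]
lid tri [0.44337029 0.33500873 0.043     ] [0.44177759 0.3423155  0.043     ]
[173.05833977 173.40512028]
```

View pics/crop.png

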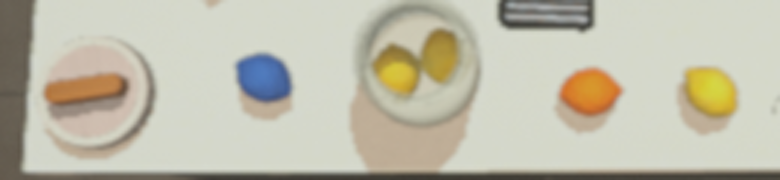

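The crop confirms the yellow lemon at (712,90), separate from the orange one at (590,90) and the blue one at (264,78). I'll move above it and refine with the wrist camera.

```bash
cat >> h.py <<'E'
from scipy.spatial.transform import Rotation as Ro
def go(x,y,z,yaw=None):
    "print shares to reach world TCP x,y,z; yaw deg = wanted angle of tool y axis (mod 180)"
    s=get_state();R=Ro.from_euler("xyz",s["ee_rot"]).as_matrix();d=R.T@(np.array([x,y,z])-s["eef_pos"])/.25
    ty=np.degrees(np.arctan2(R[1,1],R[0,1]));out=np.round(d,3).tolist()
    if yaw is not None:
        w=(yaw-ty+90)%180-90;out.append(round(-w/180,3))
    print("t",round(s["t"],2),"ty",round(ty,1),"q6",round(s["q"][5],2),"q1",round(s["q"][0],2),"tx,ty,tz,twist",out)
E
python3 - <<'E'
from h import *
go(.433,-.336,.17,136)
E
```

```text
t 0.8 ty 110.9 q6 -0.29 q1 -0.92 tx,ty,tz,twist [-1.139, 0.826, 0.146, np.float64(-0.139)]
```

{"name": "arm_command", "arguments": {
  "commands": [
    {"tx": -0.13,"ty": 0.09,"tz": 0,"twist": -0.03},
    {"tx": -0.25,"ty": 0.18,"tz": 0,"twist": -0.06},
    {"tx": -0.38,"ty": 0.28,"tz": 0,"twist": -0.1},
    {"tx": -0.5,"ty": 0.37,"tz": 0.03,"twist": -0.139},
    {"tx": -0.63,"ty": 0.46,"tz": 0.05,"twist": -0.139},
    {"tx": -0.75,"ty": 0.55,"tz": 0.08,"twist": -0.139},
    {"tx": -0.88,"ty": 0.64,"tz": 0.1,"twist": -0.139},
    {"tx": -0.97,"ty": 0.72,"tz": 0.12,"twist": -0.139}
  ],
  "claw": 1
}}

```text
t: 1.47
eef_pos: [0.4045, -0.3739, 0.1764]
ee_rot: [-3.141, 0.0, -2.339]
force: [0.3, -0.1, -0.7]
width: 0.088
gripper_force: 0.0
```

```bash
python3 - <<'E'
from h import *
c=calibration("wrist");im=grab_frame("wrist");print(c["extrinsics"])
hsv=cv2.cvtColor(im,cv2.COLOR_RGB2HSV)
m=((hsv[...,0]>20)&(hsv[...,0]<34)&(hsv[...,1]>130)).astype(np.uint8)
n,l,st,ce=cv2.connectedComponentsWithStats(m)
i=1+st[1:,4].argmax();print(st[i],ce[i])
p=np.array([ray("wrist",(u,v),.027,c)[:2] for v,u in np.argwhere(l==i)]);q=p.mean(0);w,V=np.linalg.eigh(np.cov((p-q).T))
print("lemon",q,4*np.sqrt(w),np.degrees(np.arctan2(V[1,1],V[0,1])))
save(im,"w1");go(*q,.11,np.degrees(np.arctan2(V[1,1],V[0,1]))+90)
E
```

```text
[[-0.71906707  0.67114679  0.18029015  0.35691333]
 [ 0.69493946  0.69493317  0.18473505 -0.42227326]
 [-0.00130527  0.25812763 -0.96610994  0.35479028]
 [ 0.          0.          0.          1.        ]]
[ 243  188   41   53 1601] [262.90443473 213.76702061]
lemon [ 0.43392335 -0.33586717] [0.04931259 0.06511603] 47.04394887354163
t 1.52 ty 136.0 q6 -0.38 q1 -0.39 tx,ty,tz,twist [-0.179, 0.015, 0.262, np.float64(-0.006)]
```

{"name": "arm_command", "arguments": {
  "commands": [
    {"tx": -0.12,"ty": 0.01,"tz": 0.1},
    {"tx": -0.177,"ty": 0.015,"tz": 0.22},
    {"tx": -0.177,"ty": 0.015,"tz": 0.35},
    {"tx": -0.177,"ty": 0.015,"tz": 0.46},
    {"tx": -0.177,"ty": 0.015,"tz": 0.56},
    {"tx": -0.177,"ty": 0.015,"tz": 0.63},
    {"tx": -0.177,"ty": 0.015,"tz": 0.66},
    {"tx": -0.177,"ty": 0.015,"tz": 0.66}
  ]
}}

```text
invalid input
```

{"name": "arm_command", "arguments": {
  "commands": [
    {"tx": 0},
    {"tx": 0},
    {"tx": 0},
    {"tx": 0},
    {"tx": 0},
    {"tx": 0},
    {"tx": 0},
    {"tx": 0}
  ],
  "claw": 0,
  "grip_force": 15
}}

```text
invalid input
```

{"name": "arm_command", "arguments": {
  "commands": [
    {"tz": 0},
    {"tz": -0.05},
    {"tz": -0.15},
    {"tz": -0.3},
    {"tz": -0.45},
    {"tz": -0.6},
    {"tz": -0.75},
    {"tz": -0.84}
  ]
}}

```text
invalid input
```

{"name": "arm_command", "arguments": {
  "commands": [
    {"tx": -0.12,"ty": 0.01,"tz": 0.1,"twist": 0},
    {"tx": -0.177,"ty": 0.015,"tz": 0.22,"twist": 0},
    {"tx": -0.177,"ty": 0.015,"tz": 0.35,"twist": 0},
    {"tx": -0.177,"ty": 0.015,"tz": 0.46,"twist": 0},
    {"tx": -0.177,"ty": 0.015,"tz": 0.56,"twist": 0},
    {"tx": -0.177,"ty": 0.015,"tz": 0.63,"twist": 0},
    {"tx": -0.177,"ty": 0.015,"tz": 0.66,"twist": 0},
    {"tx": -0.177,"ty": 0.015,"tz": 0.66,"twist": 0}
  ]
}}

```text
t: 2.18
eef_pos: [0.4301, -0.3411, 0.0099]
ee_rot: [3.139, -0.001, -2.34]
force: [-0.5, 0.0, 0.2]
width: 0.0878
gripper_force: 0.0
```

{"name": "arm_command", "arguments": {
  "commands": [
    {"tx": 0,"ty": 0,"tz": 0,"twist": 0},
    {"tx": 0,"ty": 0,"tz": 0,"twist": 0},
    {"tx": 0,"ty": 0,"tz": 0,"twist": 0},
    {"tx": 0,"ty": 0,"tz": 0,"twist": 0},
    {"tx": 0,"ty": 0,"tz": 0,"twist": 0},
    {"tx": 0,"ty": 0,"tz": 0,"twist": 0},
    {"tx": 0,"ty": 0,"tz": 0,"twist": 0},
    {"tx": 0,"ty": 0,"tz": 0,"twist": 0}
  ],
  "claw": 0,
  "grip_force": 15
}}

```text
t: 2.85
eef_pos: [0.4314, -0.3416, 0.0118]
ee_rot: [-3.141, 0.0, -2.34]
force: [-0.6, 0.2, 2.2]
width: 0.048
gripper_force: 14.6
```

{"name": "arm_command", "arguments": {
  "commands": [
    {"tx": 0,"ty": 0,"tz": 0,"twist": 0},
    {"tx": 0,"ty": 0,"tz": -0.05,"twist": 0},
    {"tx": 0,"ty": 0,"tz": -0.15,"twist": 0},
    {"tx": 0,"ty": 0,"tz": -0.3,"twist": 0},
    {"tx": 0,"ty": 0,"tz": -0.45,"twist": 0},
    {"tx": 0,"ty": 0,"tz": -0.6,"twist": 0},
    {"tx": 0,"ty": 0,"tz": -0.75,"twist": 0},
    {"tx": 0,"ty": 0,"tz": -0.84,"twist": 0}
  ]
}}

```text
t: 3.52
eef_pos: [0.432, -0.3421, 0.2258]
ee_rot: [-3.137, 0.001, -2.34]
force: [1.1, -1.0, -1.2]
width: 0.0482
gripper_force: 14.2
```

```bash
python3 - <<'E'
from h import *
go(.40,-.06,.28,160)
E
```

```text
t 3.52 ty 135.9 q6 -0.46 q1 -0.31 tx,ty,tz,twist [-0.722, 0.876, -0.22, np.float64(-0.134)]
```

{"name": "arm_command", "arguments": {
  "commands": [
    {"tx": -0.09,"ty": 0.11,"tz": -0.1,"twist": 0},
    {"tx": -0.18,"ty": 0.22,"tz": -0.18,"twist": -0.02},
    {"tx": -0.27,"ty": 0.33,"tz": -0.22,"twist": -0.04},
    {"tx": -0.36,"ty": 0.44,"tz": -0.22,"twist": -0.06},
    {"tx": -0.45,"ty": 0.55,"tz": -0.22,"twist": -0.08},
    {"tx": -0.54,"ty": 0.66,"tz": -0.22,"twist": -0.1},
    {"tx": -0.64,"ty": 0.77,"tz": -0.22,"twist": -0.12},
    {"tx": -0.72,"ty": 0.876,"tz": -0.22,"twist": -0.134}
  ]
}}

```text
t: 4.18
eef_pos: [0.3984, -0.0581, 0.2764]
ee_rot: [-3.142, 0.001, -1.916]
force: [0.8, 0.3, -0.5]
width: 0.0482
gripper_force: 14.2
```

```bash
python3 - <<'E'
from h import *
c=calibration("wrist");im=grab_frame("wrist");np.savez("w2.npz",im=im,K=c["camera_matrix"],E=c["extrinsics"])
save(cv2.resize(im,(800,600)),"w2")
print([(d["uv"],round(d["score"],2),ray("wrist",d["uv"],.15,c)) for d in spot_point("jar_mouth","wrist")][:2])
go(.46,-.01,.2)
E
```

```text
[([218.0, 228.2], 0.64, array([ 0.46194227, -0.02043357,  0.15      ]))]
t 4.28 ty 160.4 q6 -0.7 q1 0.36 tx,ty,tz,twist [-0.256, -0.17, 0.307]
```

View pics/w2.png

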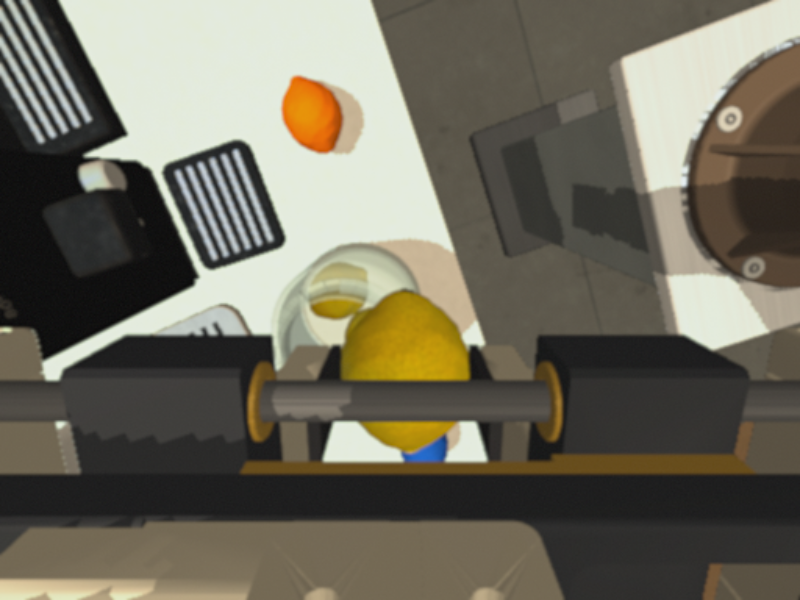

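The jar's rim shows at about (360,310), partly hidden by the gripper and the held lemon. I'll shift 0.15 m towards +y so the jar lies in the clear part of the view.

```bash
python3 - <<'E'
from h import *
go(.45,.08,.28,175)
E
```

```text
t 4.28 ty 160.4 q6 -0.7 q1 0.36 tx,ty,tz,twist [-0.582, -0.012, -0.013, np.float64(-0.081)]
```

{"name": "arm_command", "arguments": {
  "commands": [
    {"tx": -0.1,"ty": -0.01,"tz": -0.01,"twist": -0.02},
    {"tx": -0.2,"ty": -0.01,"tz": -0.01,"twist": -0.04},
    {"tx": -0.3,"ty": -0.01,"tz": -0.01,"twist": -0.06},
    {"tx": -0.4,"ty": -0.01,"tz": -0.01,"twist": -0.08},
    {"tx": -0.5,"ty": -0.01,"tz": -0.01,"twist": -0.08},
    {"tx": -0.58,"ty": -0.01,"tz": -0.01,"twist": -0.08},
    {"tx": -0.58,"ty": -0.01,"tz": -0.01,"twist": -0.08},
    {"tx": -0.58,"ty": -0.01,"tz": -0.01,"twist": -0.08}
  ]
}}

```text
t: 4.95
eef_pos: [0.4509, 0.0759, 0.2783]
ee_rot: [3.14, -0.001, -1.667]
force: [-0.3, -0.4, -0.2]
width: 0.048
gripper_force: 14.2
```

```bash
python3 - <<'E'
from h import *
c=calibration("wrist");im=grab_frame("wrist");np.savez("w3.npz",im=im,K=c["camera_matrix"],E=c["extrinsics"])
r=[(d["uv"],round(d["score"],2),ray("wrist",d["uv"],.15,c)) for d in spot_point("jar_mouth","wrist")][:2];print(r)
u,v=[int(x) for x in r[0][0]];y=max(0,v-90);x=max(0,u-120)
print(x,y);save(cv2.resize(im[y:y+180,x:x+240],None,fx=3.3,fy=3.3,interpolation=cv2.INTER_CUBIC),"w3")
E
```

```text
[([237.0, 87.4], 0.78, array([ 0.46413619, -0.02175655,  0.15      ]))]
117 0
```

View pics/w3.png

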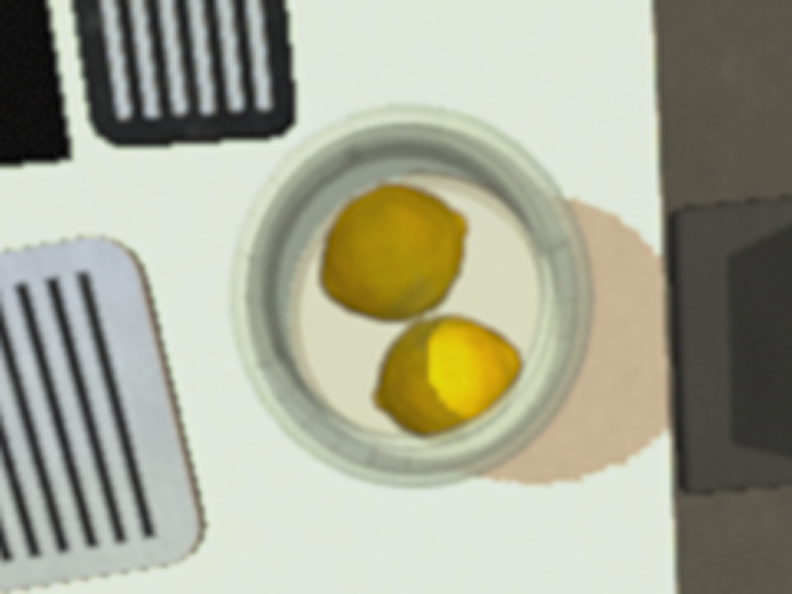

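The jar shows clearly: the outer outline is centred near crop (412,295), with both lemons inside. Next I'll fit the known circles to the edges.

```bash
cat > fit.py <<'E'
from h import *
from scipy.ndimage import map_coordinates,gaussian_filter
from scipy.optimize import minimize
def P(K,E,p): q=(p-E[:3,3])@E[:3,:3]@K.T; return q[:,:2]/q[:,2:]
def score(g,K,E,x,y,r,z,n=240):
    a=np.linspace(0,2*np.pi,n,endpoint=False);c=np.c_[x+r*np.cos(a),y+r*np.sin(a),a*0+z]
    uv=P(K,E,c);return map_coordinates(g,[uv[:,1],uv[:,0]],order=1,mode='nearest').mean()
E
python3 - <<'E'
from fit import *
D=np.load("w3.npz");K,E=D["K"],D["E"];g0=gaussian_filter(D["im"].astype(float).mean(2),.8)
g=np.minimum(np.hypot(*np.gradient(g0)),15)
print("f",K[0,0])
for r,z in((.048,.15),(.044,.15),(.0545,.136),(.065,.12),(.065,.11),(.065,.1)):
  best=max((score(g,K,E,x,y,r,z),x,y) for x in np.arange(.45,.48,.001) for y in np.arange(-.035,-.005,.001))
  print(r,z,np.round(best,4))
x,y=.464,-.0218
for r,z in((.048,.15),(.044,.15),(.0545,.136),(.065,.12)):
  a=np.array([0,np.pi/2,np.pi,-np.pi/2]);print(r,z,((P(K,E,np.c_[x+r*np.cos(a),y+r*np.sin(a),a*0+z])-[117,0])*3.3).round().tolist())
E
```

```text
f 284.4490282401111
0.048 0.15 [10.0286  0.464  -0.015 ]
0.044 0.15 [ 9.4646  0.463  -0.02  ]
0.0545 0.136 [ 8.8216  0.46   -0.017 ]
0.065 0.12 [ 4.869  0.462 -0.023]
0.065 0.11 [ 6.0998  0.462  -0.021 ]
0.065 0.1 [ 7.6905  0.463  -0.021 ]
0.048 0.15 [[242.0, 304.0], [414.0, 446.0], [552.0, 272.0], [378.0, 116.0]]
0.044 0.15 [[255.0, 303.0], [412.0, 433.0], [539.0, 274.0], [379.0, 131.0]]
0.0545 0.136 [[232.0, 310.0], [418.0, 463.0], [568.0, 275.0], [379.0, 106.0]]
0.065 0.12 [[213.0, 316.0], [424.0, 489.0], [594.0, 277.0], [380.0, 84.0]]
```

```bash
python3 - <<'E'
from h import *
go(.463,-.025,.159)
E
```

```text
t 5.05 ty 174.4 q6 -0.7 q1 0.6 tx,ty,tz,twist [0.393, -0.088, 0.479]
```

{"name": "arm_command", "arguments": {
  "commands": [
    {"tx": 0.1,"ty": -0.03,"tz": 0,"twist": 0},
    {"tx": 0.2,"ty": -0.06,"tz": 0,"twist": 0},
    {"tx": 0.3,"ty": -0.088,"tz": 0.06,"twist": 0},
    {"tx": 0.393,"ty": -0.088,"tz": 0.16,"twist": 0},
    {"tx": 0.393,"ty": -0.088,"tz": 0.28,"twist": 0},
    {"tx": 0.393,"ty": -0.088,"tz": 0.38,"twist": 0},
    {"tx": 0.393,"ty": -0.088,"tz": 0.45,"twist": 0},
    {"tx": 0.393,"ty": -0.088,"tz": 0.479,"twist": 0}
  ]
}}

```text
t: 5.72
eef_pos: [0.4613, -0.0259, 0.1569]
ee_rot: [3.138, -0.001, -1.67]
force: [-0.1, 0.5, -1.2]
width: 0.0477
gripper_force: 14.2
```

{"name": "arm_command", "arguments": {
  "commands": [
    {"tx": 0,"ty": 0,"tz": 0,"twist": 0},
    {"tx": 0,"ty": 0,"tz": 0,"twist": 0},
    {"tx": 0,"ty": 0,"tz": 0,"twist": 0},
    {"tx": 0,"ty": 0,"tz": 0,"twist": 0},
    {"tx": 0,"ty": 0,"tz": 0,"twist": 0},
    {"tx": 0,"ty": 0,"tz": 0,"twist": 0},
    {"tx": 0,"ty": 0,"tz": 0,"twist": 0},
    {"tx": 0,"ty": 0,"tz": 0,"twist": 0}
  ]
}}

```text
t: 6.38
eef_pos: [0.4634, -0.0242, 0.1594]
ee_rot: [-3.141, 0.0, -1.668]
force: [-0.3, -0.0, -0.9]
width: 0.0479
gripper_force: 14.2
```

{"name": "arm_command", "arguments": {
  "commands": [
    {"tx": 0,"ty": 0,"tz": 0,"twist": 0},
    {"tx": 0,"ty": 0,"tz": 0,"twist": 0},
    {"tx": 0,"ty": 0,"tz": 0,"twist": 0},
    {"tx": 0,"ty": 0,"tz": 0,"twist": 0},
    {"tx": 0,"ty": 0,"tz": 0,"twist": 0},
    {"tx": 0,"ty": 0,"tz": 0,"twist": 0},
    {"tx": 0,"ty": 0,"tz": 0,"twist": 0},
    {"tx": 0,"ty": 0,"tz": 0,"twist": 0}
  ],
  "claw": 1
}}

```text
t: 7.05
eef_pos: [0.4633, -0.0243, 0.1592]
ee_rot: [3.142, -0.0, -1.668]
force: [1.2, -0.4, -0.4]
width: 0.087
gripper_force: 0.0
```

{"name": "arm_command", "arguments": {
  "commands": [
    {"tx": 0,"ty": 0,"tz": -0.05,"twist": 0},
    {"tx": 0,"ty": 0,"tz": -0.15,"twist": 0},
    {"tx": 0,"ty": 0,"tz": -0.3,"twist": 0},
    {"tx": 0,"ty": 0,"tz": -0.45,"twist": 0},
    {"tx": -0.1,"ty": 0,"tz": -0.5,"twist": 0},
    {"tx": -0.2,"ty": 0,"tz": -0.5,"twist": 0},
    {"tx": -0.28,"ty": 0,"tz": -0.5,"twist": 0},
    {"tx": -0.28,"ty": 0,"tz": -0.5,"twist": 0}
  ]
}}

```text
t: 7.72
eef_pos: [0.4706, 0.0478, 0.2845]
ee_rot: [-3.141, 0.001, -1.666]
force: [-0.5, -0.7, -0.6]
width: 0.0877
gripper_force: 0.0
```

```bash
python3 - <<'E'
from fit import *
c=calibration("wrist");im=grab_frame("wrist");np.savez("w4.npz",im=im,K=c["camera_matrix"],E=c["extrinsics"]);K=np.array(c["camera_matrix"]);E=np.array(c["extrinsics"]);print(E[:3,3],E[:3,2])
uv=P(K,E,np.array([[.463,-.0205,.15]]))[0];x,y=[max(0,int(a-b)) for a,b in zip(uv,(120,90))]
o=im.copy();print(uv,x,y)
b=cv2.resize(im[y:y+180,x:x+240],None,fx=3.3,fy=3.3,interpolation=cv2.INTER_CUBIC)
a=np.linspace(0,2*np.pi,60)
for r,z,col in((.044,.15,(255,0,0)),(.048,.15,(0,0,255)),(.065,.1,(0,160,0))):
  q=(P(K,E,np.c_[.463+r*np.cos(a),-.0205+r*np.sin(a),a*0+z])-[x,y]+.5)*3.3
  for s in q: cv2.circle(b,(int(s[0]),int(s[1])),1,col,-1)
save(b,"w4");go(.463,-.0205,.2)
E
```

```text
[ 0.46442975 -0.01997681  0.46274907] [ 0.02567677  0.25716065 -0.96602749]
[260.34417603 114.92088721] 140 24
t 7.77 ty 174.6 q6 -0.61 q1 0.52 tx,ty,tz,twist [0.27, 0.003, 0.337]
```

View pics/w4.png

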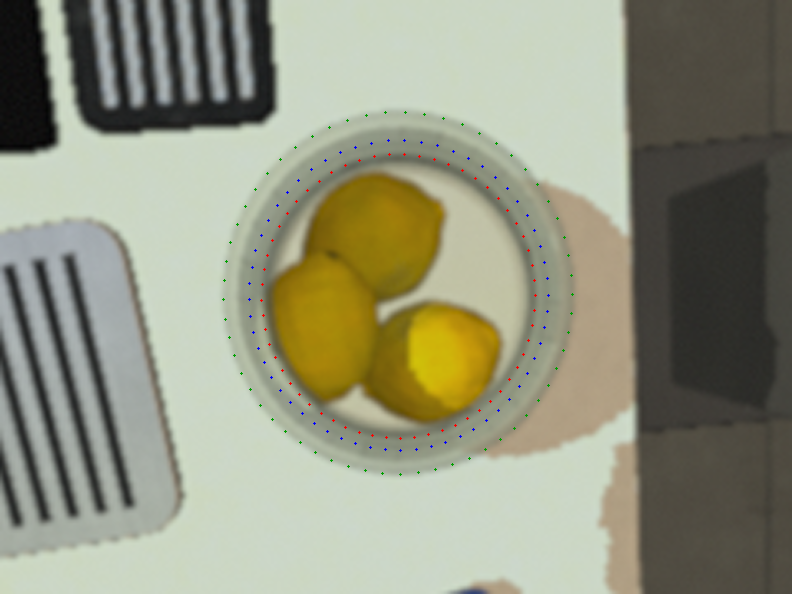

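The third lemon is now in the jar, at crop (325,325). The overlaid circles fit the jar edges, so the jar axis is (0.463, -0.0205). Next is the lid.

```bash
python3 - <<'E'
from fit import *
D=np.load("w4.npz");K,E=D["K"],D["E"]
g=np.minimum(np.hypot(*np.gradient(gaussian_filter(D["im"].astype(float).mean(2),.8))),15)
for r,z in((.048,.15),(.046,.15),(.044,.15),(.044,.12),(.065,.1),(.065,.05)):
  print(r,z,np.round(max((score(g,K,E,x,y,r,z),x,y) for x in np.arange(.455,.472,.0005) for y in np.arange(-.03,-.01,.0005)),4))
go(.43,.395,.285,188)
E
```

```text
0.048 0.15 [ 8.1347  0.459  -0.012 ]
0.046 0.15 [ 8.6927  0.469  -0.0185]
0.044 0.15 [ 8.9051  0.4625 -0.021 ]
0.044 0.12 [10.8645  0.462  -0.02  ]
0.065 0.1 [ 7.9702  0.4625 -0.0205]
0.065 0.05 [ 7.7825  0.4685 -0.011 ]
t 7.77 ty 174.6 q6 -0.61 q1 0.52 tx,ty,tz,twist [-1.372, 0.292, -0.003, np.float64(-0.075)]
```

{"name": "arm_command", "arguments": {
  "commands": [
    {"tx": -0.12,"ty": 0.03,"tz": 0,"twist": -0.02},
    {"tx": -0.25,"ty": 0.06,"tz": 0,"twist": -0.04},
    {"tx": -0.38,"ty": 0.09,"tz": 0,"twist": -0.06},
    {"tx": -0.5,"ty": 0.12,"tz": 0,"twist": -0.075},
    {"tx": -0.63,"ty": 0.14,"tz": 0,"twist": -0.075},
    {"tx": -0.75,"ty": 0.17,"tz": 0,"twist": -0.075},
    {"tx": -0.88,"ty": 0.2,"tz": 0,"twist": -0.075},
    {"tx": -1,"ty": 0.22,"tz": 0,"twist": -0.075}
  ]
}}

```text
t: 8.43
eef_pos: [0.4391, 0.3005, 0.2842]
ee_rot: [3.142, -0.0, -1.432]
force: [0.8, -0.5, -0.7]
width: 0.0875
gripper_force: 0.0
```

```bash
python3 - <<'E'
from h import *
go(.43,.395,.285,188)
E
```

```text
t 8.43 ty -172.1 q6 -0.83 q1 0.97 tx,ty,tz,twist [-0.379, -0.016, -0.003, np.float64(-0.0)]
```

{"name": "arm_command", "arguments": {
  "commands": [
    {"tx": -0.12,"ty": 0,"tz": 0,"twist": 0},
    {"tx": -0.24,"ty": -0.01,"tz": 0,"twist": 0},
    {"tx": -0.33,"ty": -0.016,"tz": 0,"twist": 0},
    {"tx": -0.37,"ty": -0.016,"tz": 0,"twist": 0},
    {"tx": -0.37,"ty": -0.016,"tz": 0,"twist": 0},
    {"tx": -0.37,"ty": -0.016,"tz": 0,"twist": 0},
    {"tx": -0.37,"ty": -0.016,"tz": 0,"twist": 0},
    {"tx": -0.37,"ty": -0.016,"tz": 0,"twist": 0}
  ]
}}

```text
t: 9.1
eef_pos: [0.431, 0.3905, 0.2845]
ee_rot: [-3.141, 0.0, -1.433]
force: [0.7, 0.0, 0.5]
width: 0.0876
gripper_force: 0.0
```

```bash
python3 - <<'E'
from fit import *
c=calibration("wrist");im=grab_frame("wrist");K=np.array(c["camera_matrix"]);E=np.array(c["extrinsics"])
np.savez("w5.npz",im=im,K=K,E=E);print(E[:3,3])
g=np.minimum(np.hypot(*np.gradient(gaussian_filter(im.astype(float).mean(2),.8))),15)
for r,z in((.061,.028),(.061,.02),(.061,.0)):
  best=max((score(g,K,E,x,y,r,z),x,y) for x in np.arange(.425,.455,.001) for y in np.arange(.315,.35,.001));print(r,z,np.round(best,4))
uv=P(K,E,np.array([[*best[1:],.05]]))[0].astype(int);x0,y0=np.maximum(uv-[120,90],0)
hsv=cv2.cvtColor(im,cv2.COLOR_RGB2HSV);m=((hsv[...,0]<18)&(hsv[...,1]>110)).astype(np.uint8)
n,l,st,ce=cv2.connectedComponentsWithStats(m);i=l[uv[1]-3:uv[1]+4,uv[0]-3:uv[0]+4].max();print(st[i])
p=np.array([ray("wrist",(u,v),.058,c)[:2] for v,u in np.argwhere(l==i)]);q=p.mean(0)
(cx,cy),(w,h),an=cv2.minAreaRect((p*1e4).astype(np.float32));print("bar rect",cx/1e4,cy/1e4,w/10,h/10,an)
wv,V=np.linalg.eigh(np.cov((p-q).T));print("bar",q,4*np.sqrt(wv),np.degrees(np.arctan2(V[1,1],V[0,1])))
b=cv2.resize(im[y0:y0+180,x0:x0+240],None,fx=3.3,fy=3.3,interpolation=cv2.INTER_CUBIC);save(b,"w5")
E
```

```text
[0.44111191 0.32319526 0.46289817]
0.061 0.028 [7.8852 0.432  0.334 ]
0.061 0.02 [8.3402 0.438  0.332 ]
0.061 0.0 [8.8519 0.436  0.333 ]
[253  93  17  60 913]
bar rect 0.43669619140625 0.332622802734375 21.87479248046875 79.45020141601563 8.43131160736084
bar [0.43641361 0.33170741] [0.02506988 0.08845669] 98.79448131858787
```

View pics/w5.png

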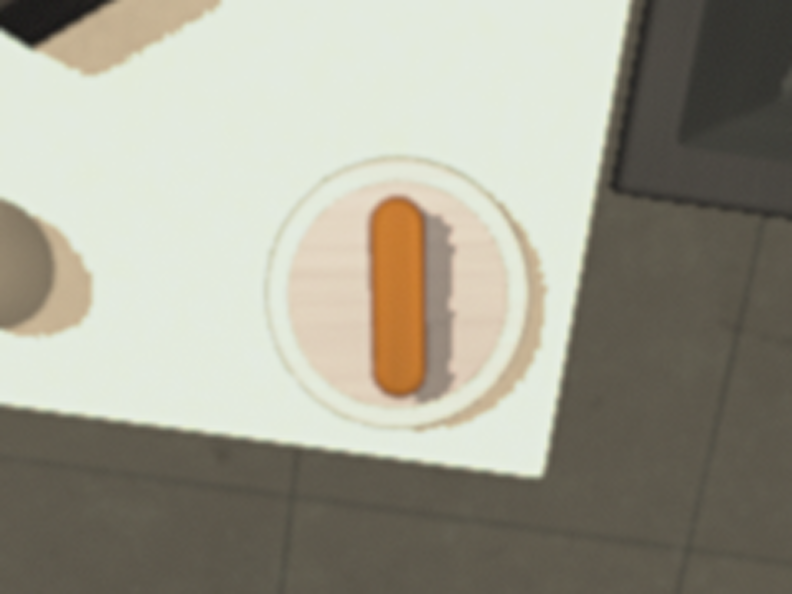

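The lid lies flat, with its bar centred at about crop (398,295). I take its centre as (0.4365, 0.3325) with the bar at 98.6°.

```bash
python3 - <<'E'
from h import *
go(.4365,.3325,.033,188.7)
E
```

```text
t 9.15 ty -172.1 q6 -0.93 q1 1.07 tx,ty,tz,twist [0.234, 0.011, 1.006, np.float64(-0.005)]
```

{"name": "arm_command", "arguments": {
  "commands": [
    {"tx": 0.1,"ty": 0,"tz": 0.05,"twist": 0},
    {"tx": 0.2,"ty": 0.01,"tz": 0.15,"twist": -0.004},
    {"tx": 0.234,"ty": 0.011,"tz": 0.28,"twist": -0.004},
    {"tx": 0.234,"ty": 0.011,"tz": 0.4,"twist": -0.004},
    {"tx": 0.234,"ty": 0.011,"tz": 0.52,"twist": -0.004},
    {"tx": 0.234,"ty": 0.011,"tz": 0.62,"twist": -0.004},
    {"tx": 0.234,"ty": 0.011,"tz": 0.7,"twist": -0.004},
    {"tx": 0.234,"ty": 0.011,"tz": 0.7,"twist": -0.004}
  ]
}}

```text
t: 9.82
eef_pos: [0.4345, 0.3305, 0.1056]
ee_rot: [3.137, -0.004, -1.421]
force: [0.3, -0.3, -0.0]
width: 0.0876
gripper_force: 0.0
```

```bash
python3 - <<'E'
from h import *
go(.4365,.3325,.033,188.7)
E
```

```text
t 9.82 ty -171.4 q6 -0.86 q1 1.01 tx,ty,tz,twist [-0.008, -0.011, 0.29, np.float64(-0.001)]
```

{"name": "arm_command", "arguments": {
  "commands": [
    {"tx": 0,"ty": 0,"tz": 0.06,"twist": 0},
    {"tx": 0,"ty": 0,"tz": 0.12,"twist": 0},
    {"tx": 0,"ty": 0,"tz": 0.18,"twist": 0},
    {"tx": 0,"ty": 0,"tz": 0.23,"twist": 0},
    {"tx": 0,"ty": 0,"tz": 0.27,"twist": 0},
    {"tx": 0,"ty": 0,"tz": 0.295,"twist": 0},
    {"tx": 0,"ty": 0,"tz": 0.303,"twist": 0},
    {"tx": 0,"ty": 0,"tz": 0.303,"twist": 0}
  ]
}}

```text
t: 10.48
eef_pos: [0.4363, 0.3334, 0.0338]
ee_rot: [-3.141, 0.0, -1.42]
force: [-0.0, -0.2, 0.7]
width: 0.0874
gripper_force: 0.0
```

{"name": "arm_command", "arguments": {
  "commands": [
    {"tx": 0,"ty": 0,"tz": 0,"twist": 0},
    {"tx": 0,"ty": 0,"tz": 0,"twist": 0},
    {"tx": 0,"ty": 0,"tz": 0,"twist": 0},
    {"tx": 0,"ty": 0,"tz": 0,"twist": 0},
    {"tx": 0,"ty": 0,"tz": 0,"twist": 0},
    {"tx": 0,"ty": 0,"tz": 0,"twist": 0},
    {"tx": 0,"ty": 0,"tz": 0,"twist": 0},
    {"tx": 0,"ty": 0,"tz": 0,"twist": 0}
  ],
  "claw": 0,
  "grip_force": 30
}}

```text
t: 11.15
eef_pos: [0.4361, 0.3334, 0.0335]
ee_rot: [-3.142, 0.0, -1.42]
force: [0.1, -0.5, -0.6]
width: 0.0396
gripper_force: 0.0
```

{"name": "arm_command", "arguments": {
  "commands": [
    {"tx": 0,"ty": 0,"tz": 0,"twist": 0},
    {"tx": 0,"ty": 0,"tz": 0,"twist": 0},
    {"tx": 0,"ty": 0,"tz": 0,"twist": 0},
    {"tx": 0,"ty": 0,"tz": 0,"twist": 0},
    {"tx": 0,"ty": 0,"tz": 0,"twist": 0},
    {"tx": 0,"ty": 0,"tz": 0,"twist": 0},
    {"tx": 0,"ty": 0,"tz": 0,"twist": 0},
    {"tx": 0,"ty": 0,"tz": 0,"twist": 0}
  ]
}}

```text
t: 11.82
eef_pos: [0.436, 0.3333, 0.0334]
ee_rot: [3.141, -0.0, -1.42]
force: [-0.6, -1.1, -0.3]
width: 0.0234
gripper_force: 30.0
```

{"name": "arm_command", "arguments": {
  "commands": [
    {"tx": 0,"ty": 0,"tz": -0.03,"twist": 0},
    {"tx": 0,"ty": 0,"tz": -0.1,"twist": 0},
    {"tx": 0,"ty": 0,"tz": -0.2,"twist": 0},
    {"tx": 0,"ty": 0,"tz": -0.32,"twist": 0},
    {"tx": 0,"ty": 0,"tz": -0.46,"twist": 0},
    {"tx": 0,"ty": 0,"tz": -0.6,"twist": 0},
    {"tx": 0,"ty": 0,"tz": -0.72,"twist": 0},
    {"tx": 0,"ty": 0,"tz": -0.8,"twist": 0}
  ]
}}

```text
t: 12.48
eef_pos: [0.4366, 0.3337, 0.2374]
ee_rot: [-3.139, 0.002, -1.419]
force: [0.3, 0.6, -3.3]
width: 0.0234
gripper_force: 30.0
```

```bash
python3 - <<'E'
from h import *
go(.462,-.0197,.233,188.7)
E
```

```text
t 12.48 ty -171.3 q6 -0.86 q1 1.01 tx,ty,tz,twist [1.413, 0.113, 0.014, np.float64(-0.0)]
```

{"name": "arm_command", "arguments": {
  "commands": [
    {"tx": 0.07,"ty": 0,"tz": 0,"twist": 0},
    {"tx": 0.17,"ty": 0,"tz": 0,"twist": 0},
    {"tx": 0.28,"ty": 0.02,"tz": 0,"twist": 0},
    {"tx": 0.4,"ty": 0.03,"tz": 0,"twist": 0},
    {"tx": 0.52,"ty": 0.04,"tz": 0,"twist": 0},
    {"tx": 0.64,"ty": 0.05,"tz": 0,"twist": 0},
    {"tx": 0.74,"ty": 0.06,"tz": 0,"twist": 0},
    {"tx": 0.82,"ty": 0.07,"tz": 0,"twist": 0}
  ]
}}

```text
t: 13.15
eef_pos: [0.4487, 0.1255, 0.233]
ee_rot: [3.14, -0.0, -1.42]
force: [-0.0, -0.4, -2.5]
width: 0.0233
gripper_force: 30.0
```

{"name": "arm_command", "arguments": {
  "commands": [
    {"tx": 0.07,"ty": 0,"tz": 0,"twist": 0},
    {"tx": 0.15,"ty": 0.01,"tz": 0,"twist": 0},
    {"tx": 0.24,"ty": 0.02,"tz": 0,"twist": 0},
    {"tx": 0.34,"ty": 0.03,"tz": 0,"twist": 0},
    {"tx": 0.44,"ty": 0.035,"tz": 0,"twist": 0},
    {"tx": 0.53,"ty": 0.04,"tz": 0,"twist": 0},
    {"tx": 0.59,"ty": 0.04,"tz": 0,"twist": 0},
    {"tx": 0.59,"ty": 0.04,"tz": 0,"twist": 0}
  ]
}}

```text
t: 13.82
eef_pos: [0.461, -0.0219, 0.2328]
ee_rot: [3.14, -0.0, -1.422]
force: [-0.6, -0.5, -2.1]
width: 0.0233
gripper_force: 30.0
```

```bash
python3 - <<'E'
from h import *
im=grab_frame("top");s=get_state();print(s["eef_pos"],s["force"])
go(.462,-.0197,.173,188.7)
print([(d["uv"],round(d["score"],2),np.round(ray("top",d["uv"],s["eef_pos"][2]-.033),4)) for d in spot_point("lid","top")][:2])
E
```

```text
[ 0.46107616 -0.0208746   0.23286553] [ 0.75691212  0.29026553 -2.88770123]
t 13.87 ty -171.5 q6 -0.23 q1 0.38 tx,ty,tz,twist [-0.004, -0.005, 0.239, np.float64(-0.001)]
[([217.0, 200.2], 0.97, array([ 0.47  , -0.0238,  0.1999])), ([218.6, 212.6], 0.46, array([ 0.4346, -0.0288,  0.1999]))]
```

{"name": "arm_command", "arguments": {
  "commands": [
    {"tx": -0.004,"ty": -0.005,"tz": 0.04,"twist": 0},
    {"tx": -0.004,"ty": -0.005,"tz": 0.08,"twist": 0},
    {"tx": -0.004,"ty": -0.005,"tz": 0.12,"twist": 0},
    {"tx": -0.004,"ty": -0.005,"tz": 0.15,"twist": 0},
    {"tx": -0.004,"ty": -0.005,"tz": 0.17,"twist": 0},
    {"tx": -0.004,"ty": -0.005,"tz": 0.17,"twist": 0},
    {"tx": -0.004,"ty": -0.005,"tz": 0.17,"twist": 0},
    {"tx": -0.004,"ty": -0.005,"tz": 0.17,"twist": 0}
  ]
}}

```text
t: 14.58
eef_pos: [0.4635, -0.0179, 0.1913]
ee_rot: [-3.141, -0.0, -1.419]
force: [-0.5, -0.5, -2.5]
width: 0.0233
gripper_force: 30.0
```

{"name": "arm_command", "arguments": {
  "commands": [
    {"tx": 0,"ty": 0,"tz": 0.01,"twist": 0},
    {"tx": 0,"ty": 0,"tz": 0.02,"twist": 0},
    {"tx": 0,"ty": 0,"tz": 0.03,"twist": 0},
    {"tx": 0,"ty": 0,"tz": 0.04,"twist": 0},
    {"tx": 0,"ty": 0,"tz": 0.05,"twist": 0},
    {"tx": 0,"ty": 0,"tz": 0.05,"twist": 0},
    {"tx": 0,"ty": 0,"tz": 0.05,"twist": 0},
    {"tx": 0,"ty": 0,"tz": 0.05,"twist": 0}
  ]
}}

```text
t: 15.25
eef_pos: [0.4632, -0.0181, 0.1785]
ee_rot: [-3.141, -0.0, -1.42]
force: [0.2, -1.1, -3.4]
width: 0.0233
gripper_force: 30.0
```

{"name": "arm_command", "arguments": {
  "commands": [
    {"tx": 0.006,"ty": 0.005,"tz": 0,"twist": 0},
    {"tx": 0.006,"ty": 0.005,"tz": 0.004,"twist": 0},
    {"tx": 0.006,"ty": 0.005,"tz": 0.008,"twist": 0},
    {"tx": 0.006,"ty": 0.005,"tz": 0.012,"twist": 0},
    {"tx": 0.006,"ty": 0.005,"tz": 0.015,"twist": 0},
    {"tx": 0.006,"ty": 0.005,"tz": 0.015,"twist": 0},
    {"tx": 0.006,"ty": 0.005,"tz": 0.015,"twist": 0},
    {"tx": 0.006,"ty": 0.005,"tz": 0.015,"twist": 0}
  ]
}}

```text
t: 15.92
eef_pos: [0.4621, -0.0198, 0.1747]
ee_rot: [3.142, -0.0, -1.42]
force: [0.3, -0.1, -2.9]
width: 0.0234
gripper_force: 30.0
```

{"name": "arm_command", "arguments": {
  "commands": [
    {"tx": 0,"ty": 0,"tz": 0.003,"twist": 0},
    {"tx": 0,"ty": 0,"tz": 0.006,"twist": 0},
    {"tx": 0,"ty": 0,"tz": 0.009,"twist": 0},
    {"tx": 0,"ty": 0,"tz": 0.012,"twist": 0},
    {"tx": 0,"ty": 0,"tz": 0.012,"twist": 0},
    {"tx": 0,"ty": 0,"tz": 0.012,"twist": 0},
    {"tx": 0,"ty": 0,"tz": 0.012,"twist": 0},
    {"tx": 0,"ty": 0,"tz": 0.012,"twist": 0}
  ]
}}

```text
t: 16.58
eef_pos: [0.4626, -0.0198, 0.1741]
ee_rot: [-3.14, -0.0, -1.419]
force: [-8.8, 2.4, 19.1]
width: 0.0234
gripper_force: 30.0
```

{"name": "arm_command", "arguments": {
  "commands": [
    {"tx": 0,"ty": 0,"tz": -0.009,"twist": 0},
    {"tx": 0,"ty": 0,"tz": -0.009,"twist": 0},
    {"tx": 0,"ty": 0,"tz": -0.009,"twist": 0},
    {"tx": 0,"ty": 0,"tz": -0.009,"twist": 0},
    {"tx": 0,"ty": 0,"tz": -0.009,"twist": 0},
    {"tx": 0,"ty": 0,"tz": -0.009,"twist": 0},
    {"tx": 0,"ty": 0,"tz": -0.009,"twist": 0},
    {"tx": 0,"ty": 0,"tz": -0.009,"twist": 0}
  ]
}}

```text
t: 17.25
eef_pos: [0.4626, -0.0196, 0.1744]
ee_rot: [-3.141, -0.0, -1.419]
force: [-1.6, 2.5, 5.6]
width: 0.0235
gripper_force: 30.0
```

{"name": "arm_command", "arguments": {
  "commands": [
    {"tx": 0,"ty": 0,"tz": 0,"twist": 0},
    {"tx": 0,"ty": 0,"tz": 0,"twist": 0},
    {"tx": 0,"ty": 0,"tz": 0,"twist": 0},
    {"tx": 0,"ty": 0,"tz": 0,"twist": 0},
    {"tx": 0,"ty": 0,"tz": 0,"twist": 0},
    {"tx": 0,"ty": 0,"tz": 0,"twist": 0},
    {"tx": 0,"ty": 0,"tz": 0,"twist": 0},
    {"tx": 0,"ty": 0,"tz": 0,"twist": 0}
  ],
  "claw": 0.32
}}

```text
t: 17.92
eef_pos: [0.4621, -0.0198, 0.1739]
ee_rot: [3.142, -0.0, -1.42]
force: [0.7, 0.6, -0.2]
width: 0.0281
gripper_force: 0.0
```

```bash
python3 - <<'E'
from h import *
s=get_state();print(s["eef_pos"],s["q"],s["moment"],s["force"])
im=grab_frame("side");print([(d["uv"],round(d["score"],2)) for d in spot_point("lid_grip","side")][:2],proj("side",(.4625,-.0205,.184)),proj("side",(.4625,-.0205,.174)))
E
```

```text
[ 0.46207966 -0.01976687  0.17391715] [ 3.84855974e-01  2.87161981e-02 -4.85672886e-01 -7.13183571e-06
 -1.05646009e+00 -2.33662772e-01] [-0.03079965  0.09390045 -0.02274885] [ 0.67978053  0.59754221 -0.23876577]
[([223.3, 169.8], 0.86)] [224.54872183 168.87676737] [224.66733075 171.14891086]
```

{"name": "arm_command", "arguments": {
  "commands": [
    {"tx": 0,"ty": 0,"tz": 0,"twist": -0.03},
    {"tx": 0,"ty": 0,"tz": 0,"twist": -0.06},
    {"tx": 0,"ty": 0,"tz": 0,"twist": -0.09},
    {"tx": 0,"ty": 0,"tz": 0,"twist": -0.12},
    {"tx": 0,"ty": 0,"tz": 0,"twist": -0.15},
    {"tx": 0,"ty": 0,"tz": 0,"twist": -0.18},
    {"tx": 0,"ty": 0,"tz": 0,"twist": -0.2},
    {"tx": 0,"ty": 0,"tz": 0,"twist": -0.2}
  ]
}}

```text
t: 18.68
eef_pos: [0.462, -0.0198, 0.1739]
ee_rot: [3.141, 0.0, -0.789]
force: [0.1, -0.3, -0.3]
width: 0.0281
gripper_force: 1.9
```

```bash
cat > lk.py <<'E'
from h import *
s=get_state();print(s["eef_pos"],"q6",s["q"][5],"M",np.round(s["moment"],2),np.round(s["force"],1))
im=grab_frame("side");print([(d["uv"],round(d["score"],2)) for d in spot_point("lid_grip","side")][:1])
print([np.round(d["rect"],1) for d in boxes_of("lid","side")][:1])
E
python3 lk.py
```

```text
[ 0.46195412 -0.01981072  0.1739062 ] q6 0.39738785654025555 M [-0.03  0.29 -0.07] [ 0.1 -0.3 -0.3]
[([225.1, 171.1], 0.69)]
[array([210. , 166.6, 239.4, 189.9])]
```

{"name": "arm_command", "arguments": {
  "commands": [
    {"tx": 0,"ty": 0,"tz": 0,"twist": -0.03},
    {"tx": 0,"ty": 0,"tz": 0,"twist": -0.06},
    {"tx": 0,"ty": 0,"tz": 0,"twist": -0.09},
    {"tx": 0,"ty": 0,"tz": 0,"twist": -0.12},
    {"tx": 0,"ty": 0,"tz": 0,"twist": -0.15},
    {"tx": 0,"ty": 0,"tz": 0,"twist": -0.18},
    {"tx": 0,"ty": 0,"tz": 0,"twist": -0.2},
    {"tx": 0,"ty": 0,"tz": 0,"twist": -0.2}
  ]
}}

```text
t: 19.5
eef_pos: [0.4641, -0.02, 0.1768]
ee_rot: [-3.142, -0.005, -0.159]
force: [-2.2, -0.6, 17.1]
width: 0.0284
gripper_force: 8.6
```

```bash
python3 lk.py
```

```text
[ 0.46413744 -0.02004974  0.17680489] q6 1.0253910058262004 M [-0.54  1.34  0.11] [-2.2 -0.6 17.1]
[([222.8, 166.7], 0.56)]
[array([210.8, 166.5, 242.3, 190.4])]
```

```bash
python3 - <<'E'
from h import *
a=grab_frame("side");b=grab_frame("wrist")
A=cv2.resize(a[130:220,170:290],(400,300),interpolation=cv2.INTER_CUBIC);save(np.hstack([A,cv2.resize(b,(400,300))]),"k1")
E
```

```text
(no output)
```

View pics/k1.png

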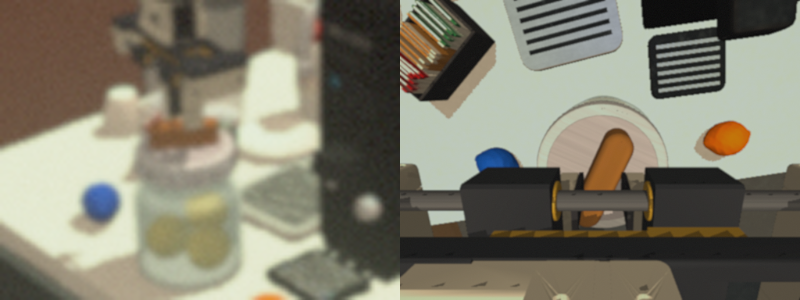

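The wrist view shows the bar at (605,180), lagging the fingers by about 25°, with the lid probably tilted or wedged. I'll turn back to release it.

{"name": "arm_command", "arguments": {
  "commands": [
    {"tx": 0,"ty": 0,"tz": -0.01,"twist": 0.03},
    {"tx": 0,"ty": 0,"tz": -0.015,"twist": 0.06},
    {"tx": 0,"ty": 0,"tz": -0.015,"twist": 0.09},
    {"tx": 0,"ty": 0,"tz": -0.015,"twist": 0.12},
    {"tx": 0,"ty": 0,"tz": -0.015,"twist": 0.14},
    {"tx": 0,"ty": 0,"tz": -0.015,"twist": 0.14},
    {"tx": 0,"ty": 0,"tz": -0.015,"twist": 0.14},
    {"tx": 0,"ty": 0,"tz": -0.015,"twist": 0.14}
  ]
}}

```text
t: 20.42
eef_pos: [0.4621, -0.0198, 0.1777]
ee_rot: [-3.142, -0.0, -0.601]
force: [0.7, -0.4, 1.0]
width: 0.028
gripper_force: 0.0
```

```bash
python3 lk.py; cat > bar.py <<'E'
from fit import *
c=calibration("wrist");im=grab_frame("wrist");K=np.array(c["camera_matrix"]);E=np.array(c["extrinsics"])
hsv=cv2.cvtColor(im,cv2.COLOR_RGB2HSV);m=((hsv[...,0]>5)&(hsv[...,0]<17)&(hsv[...,1]>110)&(hsv[...,2]>60)).astype(np.uint8)
m[243:]=0
n,l,st,ce=cv2.connectedComponentsWithStats(m)
for i in 1+np.argsort(-st[1:,4])[:4]:
  p=np.array([ray("wrist",(u,v),.19,c)[:2] for v,u in np.argwhere(l==i)]);q=p.mean(0);wv,V=np.linalg.eigh(np.cov((p-q).T))
  print(st[i],q.round(4),(4*np.sqrt(wv)).round(4),np.degrees(np.arctan2(V[1,1],V[0,1])).round(1))
go(.4625,-.0205,.174)
g=np.minimum(np.hypot(*np.gradient(gaussian_filter(im.astype(float).mean(2),.8))),15)
E
python3 bar.py
```

```text
[ 0.46211446 -0.01975896  0.17770842] q6 0.5846694777671164 M [-0.04  0.12  0.01] [ 0.7 -0.4  1. ]
[([226.2, 170.5], 0.8)]
[array([212. , 166.2, 240.7, 188.7])]
[ 237  158   40   85 3064] [ 0.4781 -0.0279] [0.0263 0.0593] 146.8
[ 382   78   59   52 2044] [ 0.4769 -0.1309] [0.0276 0.0351] 86.1
[  0 142  54  45 744] [0.5732 0.067 ] [0.0212 0.0373] -163.5
[  0 154  32  36 593] [0.5764 0.0809] [0.0174 0.0198] 124.4
t 20.62 ty -124.5 q6 0.58 q1 0.38 tx,ty,tz,twist [0.003, 0.002, 0.015]
```

{"name": "arm_command", "arguments": {
  "commands": [
    {"tx": 0,"ty": 0,"tz": 0.008,"twist": 0},
    {"tx": 0,"ty": 0,"tz": 0.016,"twist": 0},
    {"tx": 0,"ty": 0,"tz": 0.024,"twist": 0},
    {"tx": 0,"ty": 0,"tz": 0.032,"twist": 0},
    {"tx": 0,"ty": 0,"tz": 0.037,"twist": 0},
    {"tx": 0,"ty": 0,"tz": 0.037,"twist": 0},
    {"tx": 0,"ty": 0,"tz": 0.037,"twist": 0},
    {"tx": 0,"ty": 0,"tz": 0.037,"twist": 0}
  ]
}}

```text
t: 21.28
eef_pos: [0.4621, -0.0198, 0.1685]
ee_rot: [-3.142, -0.0, -0.603]
force: [0.7, -0.1, 0.1]
width: 0.0281
gripper_force: 0.0
```

{"name": "arm_command", "arguments": {
  "commands": [
    {"tx": 0,"ty": 0,"tz": 0.003,"twist": 0},
    {"tx": 0,"ty": 0,"tz": 0.006,"twist": 0},
    {"tx": 0,"ty": 0,"tz": 0.009,"twist": 0},
    {"tx": 0,"ty": 0,"tz": 0.012,"twist": 0},
    {"tx": 0,"ty": 0,"tz": 0.015,"twist": 0},
    {"tx": 0,"ty": 0,"tz": 0.018,"twist": 0},
    {"tx": 0,"ty": 0,"tz": 0.018,"twist": 0},
    {"tx": 0,"ty": 0,"tz": 0.018,"twist": 0}
  ]
}}

```text
t: 21.95
eef_pos: [0.462, -0.0198, 0.1639]
ee_rot: [3.141, 0.0, -0.603]
force: [0.5, -0.3, -0.1]
width: 0.0283
gripper_force: 0.0
```

{"name": "arm_command", "arguments": {
  "commands": [
    {"tx": 0,"ty": 0,"tz": 0.003,"twist": 0},
    {"tx": 0,"ty": 0,"tz": 0.006,"twist": 0},
    {"tx": 0,"ty": 0,"tz": 0.009,"twist": 0},
    {"tx": 0,"ty": 0,"tz": 0.012,"twist": 0},
    {"tx": 0,"ty": 0,"tz": 0.012,"twist": 0},
    {"tx": 0,"ty": 0,"tz": 0.012,"twist": 0},
    {"tx": 0,"ty": 0,"tz": 0.012,"twist": 0},
    {"tx": 0,"ty": 0,"tz": 0.012,"twist": 0}
  ]
}}

```text
t: 22.62
eef_pos: [0.4621, -0.0198, 0.161]
ee_rot: [-3.142, -0.0, -0.603]
force: [0.1, 0.6, 0.2]
width: 0.0281
gripper_force: 0.0
```

The finger tips reach 0.161 without touching the lid plate, so the lid's lower edge is below 133 mm and it has dropped into the thread. Now I'll screw it clockwise with a slightly tighter loose hold.

{"name": "arm_command", "arguments": {
  "commands": [
    {"tx": 0,"ty": 0,"tz": -0.005,"twist": 0},
    {"tx": 0,"ty": 0,"tz": -0.008,"twist": 0},
    {"tx": 0,"ty": 0,"tz": -0.008,"twist": 0.03},
    {"tx": 0,"ty": 0,"tz": -0.008,"twist": 0.06},
    {"tx": 0,"ty": 0,"tz": -0.008,"twist": 0.09},
    {"tx": 0,"ty": 0,"tz": -0.008,"twist": 0.12},
    {"tx": 0,"ty": 0,"tz": -0.008,"twist": 0.15},
    {"tx": 0,"ty": 0,"tz": -0.008,"twist": 0.17}
  ],
  "claw": 0.29,
  "grip_force": 5
}}

```text
t: 23.28
eef_pos: [0.4618, -0.0198, 0.1628]
ee_rot: [3.141, 0.0, -1.142]
force: [0.5, 0.4, -1.8]
width: 0.0252
gripper_force: 1.3
```

{"name": "arm_command", "arguments": {
  "commands": [
    {"tx": 0,"ty": 0,"tz": 0,"twist": 0.02},
    {"tx": 0,"ty": 0,"tz": 0,"twist": 0.04},
    {"tx": 0,"ty": 0,"tz": 0,"twist": 0.06},
    {"tx": 0,"ty": 0,"tz": 0,"twist": 0.08},
    {"tx": 0,"ty": 0,"tz": 0,"twist": 0.1},
    {"tx": 0,"ty": 0,"tz": 0,"twist": 0.12},
    {"tx": 0,"ty": 0,"tz": 0,"twist": 0.14},
    {"tx": 0,"ty": 0,"tz": 0,"twist": 0.14}
  ]
}}

```text
t: 23.95
eef_pos: [0.4617, -0.0202, 0.163]
ee_rot: [3.141, -0.001, -1.579]
force: [-2.1, -1.8, 0.1]
width: 0.034
gripper_force: 7.2
```

```bash
python3 lk.py; python3 bar.py
```

```text
[ 0.4616688  -0.02017653  0.16298793] q6 -0.39315806722805735 M [-0.72  0.6   0.29] [-2.1 -1.8  0.1]
[([226.2, 168.3], 0.6)]
[array([209.3, 170.2, 238.9, 188.6])]
[ 214  166   73   77 3453] [ 0.4693 -0.0385] [0.0283 0.0531] 118.2
[ 262    0   52   33 1131] [ 0.4488 -0.1352] [0.0138 0.0229] -179.6
t 24.15 ty 179.8 q6 -0.39 q1 0.38 tx,ty,tz,twist [0.002, -0.003, -0.044]
```

{"name": "arm_command", "arguments": {
  "commands": [
    {"tx": 0,"ty": 0,"tz": 0,"twist": -0.03},
    {"tx": 0,"ty": 0,"tz": 0,"twist": -0.06},
    {"tx": 0,"ty": 0,"tz": 0,"twist": -0.09},
    {"tx": 0,"ty": 0,"tz": 0,"twist": -0.12},
    {"tx": 0,"ty": 0,"tz": 0,"twist": -0.14},
    {"tx": 0,"ty": 0,"tz": 0,"twist": -0.14},
    {"tx": 0,"ty": 0,"tz": 0,"twist": -0.14},
    {"tx": 0,"ty": 0,"tz": 0,"twist": -0.14}
  ]
}}

```text
t: 24.82
eef_pos: [0.4622, -0.0196, 0.1629]
ee_rot: [-3.141, 0.0, -1.139]
force: [-0.6, -0.4, -0.6]
width: 0.0256
gripper_force: 0.3
```

```bash
python3 lk.py; python3 bar.py
```

```text
[ 0.46215824 -0.01961951  0.16294452] q6 0.047243046371120014 M [-0.02  0.41 -0.  ] [-0.6 -0.4 -0.6]
[([225.8, 171.8], 0.67)]
[array([211.7, 167.5, 238.9, 190.7])]
[ 238  159   44   84 3260] [ 0.4715 -0.0385] [0.026  0.0533] 116.7
[ 336    0   57   61 2305] [ 0.4638 -0.138 ] [0.0258 0.03  ] 57.6
[367   7   1   1   1] [ 0.4665 -0.1474] [nan nan] nan
t 25.02 ty -155.2 q6 0.05 q1 0.38 tx,ty,tz,twist [0.003, 0.0, -0.044]bar.py:7: RuntimeWarning: Degrees of freedom <= 0 for slice
  p=np.array([ray("wrist",(u,v),.19,c)[:2] for v,u in np.argwhere(l==i)]);q=p.mean(0);wv,V=np.linalg.eigh(np.cov((p-q).T))
  c *= np.true_divide(1, fact)
  c *= np.true_divide(1, fact)
```

{"name": "arm_command", "arguments": {
  "commands": [
    {"tx": 0,"ty": 0,"tz": 0,"twist": 0},
    {"tx": 0,"ty": 0,"tz": 0,"twist": 0},
    {"tx": 0,"ty": 0,"tz": 0,"twist": 0},
    {"tx": 0,"ty": 0,"tz": 0,"twist": 0},
    {"tx": 0,"ty": 0,"tz": 0,"twist": 0},
    {"tx": 0,"ty": 0,"tz": 0,"twist": 0},
    {"tx": 0,"ty": 0,"tz": 0,"twist": 0},
    {"tx": 0,"ty": 0,"tz": 0,"twist": 0}
  ],
  "claw": 0,
  "grip_force": 30
}}

```text
t: 25.68
eef_pos: [0.4619, -0.0199, 0.1629]
ee_rot: [3.141, 0.0, -1.137]
force: [-2.5, -0.5, 1.9]
width: 0.0237
gripper_force: 30.0
```

{"name": "arm_command", "arguments": {
  "commands": [
    {"tx": 0,"ty": 0,"tz": 0.002,"twist": 0.015},
    {"tx": 0,"ty": 0,"tz": 0.004,"twist": 0.03},
    {"tx": 0,"ty": 0,"tz": 0.005,"twist": 0.045},
    {"tx": 0,"ty": 0,"tz": 0.006,"twist": 0.06},
    {"tx": 0,"ty": 0,"tz": 0.007,"twist": 0.075},
    {"tx": 0,"ty": 0,"tz": 0.008,"twist": 0.09},
    {"tx": 0,"ty": 0,"tz": 0.008,"twist": 0.1},
    {"tx": 0,"ty": 0,"tz": 0.008,"twist": 0.1}
  ]
}}

```text
t: 26.35
eef_pos: [0.4627, -0.0217, 0.1626]
ee_rot: [-3.141, -0.004, -1.45]
force: [-4.4, -9.3, 12.8]
width: 0.028
gripper_force: 38.5
```

```bash
python3 lk.py; python3 bar.py 2>/dev/null
```

```text
[ 0.46265605 -0.0216863   0.16264143] q6 -0.26539174306802316 M [-3.68  1.58  1.46] [-4.4 -9.3 12.8]
[([227.8, 171.6], 0.75)]
[array([212.4, 166. , 241.6, 188.8])]
[ 222  166   61   77 3179] [ 0.4706 -0.0395] [0.027  0.0506] 115.7
[ 286    0   53   40 1466] [ 0.4531 -0.1371] [0.0168 0.0255] -168.6
[323 242   1   1   1] [ 0.4264 -0.0238] [nan nan] nan
t 26.55 ty -173.0 q6 -0.26 q1 0.38 tx,ty,tz,twist [-0.005, 0.0, -0.045]
```

{"name": "arm_command", "arguments": {
  "commands": [
    {"tx": 0,"ty": 0,"tz": -0.008,"twist": -0.03},
    {"tx": 0,"ty": 0,"tz": -0.008,"twist": -0.06},
    {"tx": 0,"ty": 0,"tz": -0.008,"twist": -0.095},
    {"tx": 0,"ty": 0,"tz": -0.008,"twist": -0.095},
    {"tx": 0,"ty": 0,"tz": -0.008,"twist": -0.095},
    {"tx": 0,"ty": 0,"tz": -0.008,"twist": -0.095},
    {"tx": 0,"ty": 0,"tz": -0.008,"twist": -0.095},
    {"tx": 0,"ty": 0,"tz": -0.008,"twist": -0.095}
  ],
  "claw": 0.45
}}

```text
t: 27.22
eef_pos: [0.4622, -0.0197, 0.163]
ee_rot: [-3.141, -0.0, -1.154]
force: [-0.1, 0.2, 0.3]
width: 0.0394
gripper_force: 0.0
```

{"name": "arm_command", "arguments": {
  "commands": [
    {"tx": 0,"ty": 0,"tz": -0.04,"twist": 0},
    {"tx": 0,"ty": 0,"tz": -0.12,"twist": 0},
    {"tx": 0,"ty": 0,"tz": -0.24,"twist": 0},
    {"tx": -0.1,"ty": 0,"tz": -0.38,"twist": 0},
    {"tx": -0.2,"ty": 0,"tz": -0.48,"twist": 0},
    {"tx": -0.28,"ty": 0,"tz": -0.48,"twist": 0},
    {"tx": -0.28,"ty": 0,"tz": -0.48,"twist": 0},
    {"tx": -0.28,"ty": 0,"tz": -0.48,"twist": 0}
  ]
}}

```text
t: 27.88
eef_pos: [0.4335, 0.0449, 0.2841]
ee_rot: [-3.14, 0.0, -1.151]
force: [0.1, 0.2, 0.7]
width: 0.0395
gripper_force: 0.0
```

```bash
python3 - <<'E'
from fit import *
c=calibration("wrist");im=grab_frame("wrist");K=np.array(c["camera_matrix"]);E=np.array(c["extrinsics"]);np.savez("w6.npz",im=im,K=K,E=E)
print(E[:3,3])
hsv=cv2.cvtColor(im,cv2.COLOR_RGB2HSV);m=((hsv[...,0]<18)&(hsv[...,1]>110)&(hsv[...,2]>60)).astype(np.uint8)
uv=P(K,E,np.array([[.4625,-.0205,.19]]))[0].astype(int);print(uv)
n,l,st,ce=cv2.connectedComponentsWithStats(m);i=l[uv[1]-3:uv[1]+4,uv[0]-3:uv[0]+4].max();print(st[i])
for z in(.189,.199):
  p=np.array([ray("wrist",(u,v),z,c)[:2] for v,u in np.argwhere(l==i)])
  (cx,cy),wh,an=cv2.minAreaRect((p*1e4).astype(np.float32));print("bar",z,cx/1e4,cy/1e4,np.array(wh)/10,an)
print([(d["uv"]) for d in regions_of("lid","wrist") and spot_point("lid","wrist")][:1])
x0,y0=np.maximum(uv-[120,90],0);b=cv2.resize(im[y0:y0+180,x0:x0+240],(400,300),interpolation=cv2.INTER_CUBIC)
a=grab_frame("side");A=cv2.resize(a[145:220,175:275],(400,300),interpolation=cv2.INTER_CUBIC);save(np.hstack([A,b]),"k2")
g=np.minimum(np.hypot(*np.gradient(gaussian_filter(im.astype(float).mean(2),.8))),15)
for z in(.155,.16,.165,.17,.175):
  print(z,np.round(max((score(g,K,E,x,y,.061,z),x,y) for x in np.arange(.455,.472,.001) for y in np.arange(-.03,-.01,.001)),4))
for q in("lid_grip","lid"):
  print(q,[d["uv"] for d in spot_point(q,"side")][:1])
print(proj("side",(.4625,-.0205,.174)),proj("side",(.4625,-.0205,.131)),proj("side",(.4625,-.0205,.140)))
E
```

```text
[ 0.4620491  -0.01714074  0.46241979]
[260 112]
[ 247   64   26   93 2159]
bar 0.189 0.463082958984375 -0.02056549377441406 [22.55034485 81.94465942] 24.75524139404297
bar 0.199 0.463045166015625 -0.020440255737304687 [21.72555084 78.94761963] 24.75531005859375
[[258.5, 111.4]]
0.155 [ 7.6152  0.464  -0.02  ]
0.16 [ 6.7749  0.464  -0.021 ]
0.165 [ 5.7743  0.466  -0.022 ]
0.17 [ 5.2985  0.467  -0.022 ]
0.175 [ 4.8817  0.468  -0.022 ]
lid_grip [[226.1, 169.5]]
lid [[226.9, 180.1]]
[224.66733075 171.14891086] [225.17043501 180.78667735] [225.06605199 178.78705385]
```

View pics/k2.png

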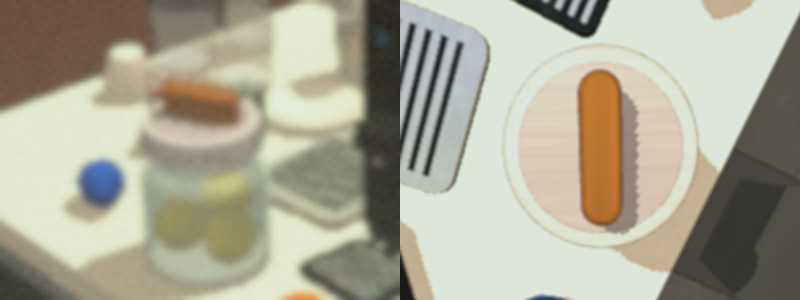

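The lid looks level and centred, with its bar at right-panel pixel (601,148). I'll work out its height from the outline size, calibrated against the earlier picture of the lid on the worktop.

```bash
python3 - <<'E'
from fit import *
from scipy.optimize import minimize
def bar(D):
    im,K,E=D["im"],D["K"],D["E"];hsv=cv2.cvtColor(im,cv2.COLOR_RGB2HSV)
    return im,K,E
for f,x,y,zs in(("w5.npz",.4365,.3325,np.arange(-.01,.035,.003)),("w6.npz",.463,-.0205,np.arange(.115,.165,.003))):
  im,K,E=bar(np.load(f));g=np.minimum(np.hypot(*np.gradient(gaussian_filter(im.astype(float).mean(2),.7))),15)
  for z in zs:
    b=max((score(g,K,E,a,c,.061,z),a,c) for a in np.arange(x-.003,x+.0031,.001) for c in np.arange(y-.003,y+.0031,.001))
    print(f,round(z,3),np.round(b,4))
  # bar length by 50% saturation threshold
  c=dict(camera_matrix=K,extrinsics=E);h=cv2.cvtColor(im,cv2.COLOR_RGB2HSV).astype(float)[...,1]
  z=.058 if f=="w5.npz" else .189
  t=np.radians(98.6 if z<.1 else 114.75);L=np.linspace(-.06,.06,241)
  for w,nm in((t,"len"),(t+np.pi/2,"wid")):
    uv=P(K,E,np.c_[x+L*np.cos(w),y+L*np.sin(w),L*0+z]);s=map_coordinates(h,[uv[:,1],uv[:,0]],order=1)
    ok=s>115;print(nm,ok.sum()*.5)
E
```

```text
w5.npz -0.01 [7.4921 0.4345 0.3335]
w5.npz -0.007 [8.2116 0.4355 0.3335]
w5.npz -0.004 [9.0019 0.4355 0.3335]
w5.npz -0.001 [9.4317 0.4355 0.3335]
w5.npz 0.002 [9.3906 0.4355 0.3335]
w5.npz 0.005 [8.9242 0.4355 0.3335]
w5.npz 0.008 [8.5106 0.4365 0.3345]
w5.npz 0.011 [8.4878 0.4365 0.3305]
w5.npz 0.014 [8.6031 0.4385 0.3335]
w5.npz 0.017 [8.7598 0.4385 0.3335]
w5.npz 0.02 [8.7082 0.4385 0.3325]
w5.npz 0.023 [8.5728 0.4375 0.3325]
w5.npz 0.026 [8.0842 0.4375 0.3325]
w5.npz 0.029 [7.3474 0.4385 0.3325]
w5.npz 0.032 [7.2629 0.4335 0.3345]
w5.npz 0.035 [7.2158 0.4335 0.3345]
len 80.5
wid 22.0
w6.npz 0.115 [ 4.3103  0.465  -0.0235]
w6.npz 0.118 [ 4.2758  0.466  -0.0235]
w6.npz 0.121 [ 4.6736  0.46   -0.0235]
w6.npz 0.124 [ 5.2261  0.46   -0.0175]
w6.npz 0.127 [ 5.5516  0.46   -0.0175]
w6.npz 0.13 [ 5.4277  0.46   -0.0175]
w6.npz 0.133 [ 5.2621  0.46   -0.0185]
w6.npz 0.136 [ 5.5056  0.46   -0.0195]
w6.npz 0.139 [ 5.9637  0.461  -0.0205]
w6.npz 0.142 [ 6.9289  0.462  -0.0205]
w6.npz 0.145 [ 7.9439  0.463  -0.0205]
w6.npz 0.148 [ 7.8822  0.463  -0.0205]
w6.npz 0.151 [ 7.8628  0.463  -0.0225]
w6.npz 0.154 [ 8.1461  0.464  -0.0195]
w6.npz 0.157 [ 7.988   0.464  -0.0205]
w6.npz 0.16 [ 7.056   0.464  -0.0205]
w6.npz 0.163 [ 6.2092  0.465  -0.0215]
len 82.5
wid 23.0
```

```bash
python3 - <<'E'
from h import *
go(.4627,-.0205,.166,204.75)
E
```

```text
t 28.18 ty -156.1 q6 -0.14 q1 0.56 tx,ty,tz,twist [0.281, -0.003, 0.466, np.float64(-0.005)]
```

{"name": "arm_command", "arguments": {
  "commands": [
    {"tx": 0.1,"ty": 0,"tz": 0,"twist": -0.005},
    {"tx": 0.2,"ty": 0,"tz": 0.05,"twist": -0.005},
    {"tx": 0.281,"ty": -0.003,"tz": 0.15,"twist": -0.005},
    {"tx": 0.281,"ty": -0.003,"tz": 0.26,"twist": -0.005},
    {"tx": 0.281,"ty": -0.003,"tz": 0.36,"twist": -0.005},
    {"tx": 0.281,"ty": -0.003,"tz": 0.43,"twist": -0.005},
    {"tx": 0.281,"ty": -0.003,"tz": 0.466,"twist": -0.005},
    {"tx": 0.281,"ty": -0.003,"tz": 0.466,"twist": -0.005}
  ]
}}

```text
t: 28.85
eef_pos: [0.4617, -0.0205, 0.1644]
ee_rot: [3.137, 0.001, -1.138]
force: [0.1, 0.3, 0.5]
width: 0.0397
gripper_force: 0.0
```

{"name": "arm_command", "arguments": {
  "commands": [
    {"tx": 0,"ty": 0,"tz": 0.005,"twist": 0},
    {"tx": 0,"ty": 0,"tz": 0.01,"twist": 0},
    {"tx": 0,"ty": 0,"tz": 0.015,"twist": 0},
    {"tx": 0,"ty": 0,"tz": 0.02,"twist": 0},
    {"tx": 0,"ty": 0,"tz": 0.024,"twist": 0},
    {"tx": 0,"ty": 0,"tz": 0.024,"twist": 0},
    {"tx": 0,"ty": 0,"tz": 0.024,"twist": 0},
    {"tx": 0,"ty": 0,"tz": 0.024,"twist": 0}
  ]
}}

```text
t: 29.52
eef_pos: [0.4629, -0.0197, 0.1606]
ee_rot: [-3.141, -0.0, -1.137]
force: [0.1, -0.3, 0.4]
width: 0.0391
gripper_force: 0.0
```

{"name": "arm_command", "arguments": {
  "commands": [
    {"tx": 0,"ty": 0,"tz": 0.003,"twist": 0},
    {"tx": 0,"ty": 0,"tz": 0.006,"twist": 0},
    {"tx": 0,"ty": 0,"tz": 0.009,"twist": 0},
    {"tx": 0,"ty": 0,"tz": 0.012,"twist": 0},
    {"tx": 0,"ty": 0,"tz": 0.012,"twist": 0},
    {"tx": 0,"ty": 0,"tz": 0.012,"twist": 0},
    {"tx": 0,"ty": 0,"tz": 0.012,"twist": 0},
    {"tx": 0,"ty": 0,"tz": 0.012,"twist": 0}
  ]
}}

```text
t: 30.18
eef_pos: [0.4629, -0.0197, 0.1575]
ee_rot: [-3.142, -0.0, -1.137]
force: [-0.8, 0.3, 0.1]
width: 0.0394
gripper_force: 0.0
```

{"name": "arm_command", "arguments": {
  "commands": [
    {"tx": 0,"ty": 0,"tz": 0.003,"twist": 0},
    {"tx": 0,"ty": 0,"tz": 0.005,"twist": 0},
    {"tx": 0,"ty": 0,"tz": 0.007,"twist": 0},
    {"tx": 0,"ty": 0,"tz": 0.008,"twist": 0},
    {"tx": 0,"ty": 0,"tz": 0.008,"twist": 0},
    {"tx": 0,"ty": 0,"tz": 0.008,"twist": 0},
    {"tx": 0,"ty": 0,"tz": 0.008,"twist": 0},
    {"tx": 0,"ty": 0,"tz": 0.008,"twist": 0}
  ]
}}

```text
t: 30.85
eef_pos: [0.4629, -0.0197, 0.1555]
ee_rot: [-3.142, 0.0, -1.137]
force: [0.1, 0.4, -0.2]
width: 0.0397
gripper_force: 0.0
```

{"name": "arm_command", "arguments": {
  "commands": [
    {"tx": 0,"ty": 0,"tz": 0.003,"twist": 0},
    {"tx": 0,"ty": 0,"tz": 0.005,"twist": 0},
    {"tx": 0,"ty": 0,"tz": 0.007,"twist": 0},
    {"tx": 0,"ty": 0,"tz": 0.008,"twist": 0},
    {"tx": 0,"ty": 0,"tz": 0.008,"twist": 0},
    {"tx": 0,"ty": 0,"tz": 0.008,"twist": 0},
    {"tx": 0,"ty": 0,"tz": 0.008,"twist": 0},
    {"tx": 0,"ty": 0,"tz": 0.008,"twist": 0}
  ]
}}

```text
t: 31.52
eef_pos: [0.4629, -0.0197, 0.1535]
ee_rot: [-3.142, 0.0, -1.137]
force: [0.5, 1.0, 0.6]
width: 0.0395
gripper_force: 0.0
```

{"name": "arm_command", "arguments": {
  "commands": [
    {"tx": 0,"ty": 0,"tz": 0.003,"twist": 0},
    {"tx": 0,"ty": 0,"tz": 0.005,"twist": 0},
    {"tx": 0,"ty": 0,"tz": 0.007,"twist": 0},
    {"tx": 0,"ty": 0,"tz": 0.008,"twist": 0},
    {"tx": 0,"ty": 0,"tz": 0.008,"twist": 0},
    {"tx": 0,"ty": 0,"tz": 0.008,"twist": 0},
    {"tx": 0,"ty": 0,"tz": 0.008,"twist": 0},
    {"tx": 0,"ty": 0,"tz": 0.008,"twist": 0}
  ]
}}

```text
t: 32.18
eef_pos: [0.4629, -0.0197, 0.1515]
ee_rot: [-3.142, -0.0, -1.137]
force: [0.0, -0.5, 0.4]
width: 0.0397
gripper_force: 0.0
```

```bash
python3 - <<'E'
from h import *
for c in("side","top"):
  im=grab_frame(c)
  for q in("lid_grip","lid"): print(c,q,[d["uv"] for d in spot_point(q,c)][:1])
  print([np.round(d["rect"],1) for d in boxes_of("lid",c)][:1])
im=grab_frame("side");h=cv2.cvtColor(im,cv2.COLOR_RGB2HSV)
m=(h[...,0]<16)&(h[...,1]>100)
print("bar rows",[(u,np.nonzero(m[150:190,u])[0]+150) for u in range(212,240,3)])
for e in(.126,.131,.137): print(e,proj("side",(.463,-.0205,e+.058)),proj("side",(.463,-.0205,e+.028)))
print(get_state()["force"])
E
```

```text
side lid_grip [[220.8, 171.0]]
side lid [[227.4, 180.9]]
[array([213.2, 165.9, 240.6, 189.7])]
top lid_grip []
top lid [[215.0, 205.6]]
[array([199.9, 189.7, 237.5, 225.3])]
bar rows [(212, array([], dtype=int64)), (215, array([167, 168, 169])), (218, array([], dtype=int64)), (221, array([], dtype=int64)), (224, array([], dtype=int64)), (227, array([166, 167, 168, 169, 170, 171, 172, 173, 174])), (230, array([167, 168, 169, 170, 171, 172, 173, 174])), (233, array([169, 170, 171, 172, 173, 174])), (236, array([], dtype=int64)), (239, array([], dtype=int64))]
0.126 [224.6487775  168.83790052] [225.0019475  175.61852957]
0.131 [224.58938102 167.69752768] [224.94346489 174.49570233]
0.137 [224.5179014 166.3251665] [224.8730866 173.1444859]
[ 0.35033715 -0.62945143  0.2556231 ]
```

{"name": "arm_command", "arguments": {
  "commands": [
    {"tx": 0,"ty": 0,"tz": 0.003,"twist": 0},
    {"tx": 0,"ty": 0,"tz": 0.005,"twist": 0},
    {"tx": 0,"ty": 0,"tz": 0.007,"twist": 0},
    {"tx": 0,"ty": 0,"tz": 0.009,"twist": 0},
    {"tx": 0,"ty": 0,"tz": 0.011,"twist": 0},
    {"tx": 0,"ty": 0,"tz": 0.012,"twist": 0},
    {"tx": 0,"ty": 0,"tz": 0.012,"twist": 0},
    {"tx": 0,"ty": 0,"tz": 0.012,"twist": 0}
  ]
}}

```text
t: 33.3
eef_pos: [0.4629, -0.0197, 0.1484]
ee_rot: [3.142, 0.0, -1.137]
force: [0.3, -0.1, 0.3]
width: 0.0394
gripper_force: 0.0
```

{"name": "arm_command", "arguments": {
  "commands": [
    {"tx": 0,"ty": 0,"tz": -0.04,"twist": 0},
    {"tx": 0,"ty": 0,"tz": -0.1,"twist": 0},
    {"tx": 0,"ty": 0,"tz": -0.16,"twist": 0},
    {"tx": 0,"ty": 0,"tz": -0.2,"twist": 0},
    {"tx": 0,"ty": 0,"tz": -0.22,"twist": 0},
    {"tx": 0,"ty": 0,"tz": -0.22,"twist": 0},
    {"tx": 0,"ty": 0,"tz": -0.22,"twist": 0},
    {"tx": 0,"ty": 0,"tz": -0.22,"twist": 0}
  ]
}}

```text
t: 33.97
eef_pos: [0.4624, -0.0198, 0.2028]
ee_rot: [3.141, 0.0, -1.137]
force: [0.2, -0.3, -0.4]
width: 0.0394
gripper_force: 0.0
```

{"name": "arm_command", "arguments": {
  "commands": [
    {"tx": 0,"ty": 0,"tz": 0,"twist": 0},
    {"tx": 0,"ty": 0,"tz": 0,"twist": 0},
    {"tx": 0,"ty": 0,"tz": 0,"twist": 0},
    {"tx": 0,"ty": 0,"tz": 0,"twist": 0},
    {"tx": 0,"ty": 0,"tz": 0,"twist": 0},
    {"tx": 0,"ty": 0,"tz": 0,"twist": 0},
    {"tx": 0,"ty": 0,"tz": 0,"twist": 0},
    {"tx": 0,"ty": 0,"tz": 0,"twist": 0}
  ],
  "claw": 0
}}

```text
t: 34.63
eef_pos: [0.4629, -0.0197, 0.2035]
ee_rot: [-3.142, -0.0, -1.137]
force: [0.4, -0.4, 0.4]
width: 0.0004
gripper_force: 0.0
```

{"name": "arm_command", "arguments": {
  "commands": [
    {"tx": 0,"ty": 0,"tz": 0.008,"twist": 0},
    {"tx": 0,"ty": 0,"tz": 0.016,"twist": 0},
    {"tx": 0,"ty": 0,"tz": 0.022,"twist": 0},
    {"tx": 0,"ty": 0,"tz": 0.026,"twist": 0},
    {"tx": 0,"ty": 0,"tz": 0.03,"twist": 0},
    {"tx": 0,"ty": 0,"tz": 0.034,"twist": 0},
    {"tx": 0,"ty": 0,"tz": 0.034,"twist": 0},
    {"tx": 0,"ty": 0,"tz": 0.034,"twist": 0}
  ]
}}

```text
t: 35.3
eef_pos: [0.4629, -0.0197, 0.1949]
ee_rot: [3.141, -0.0, -1.137]
force: [0.3, 1.2, -0.2]
width: 0.0003
gripper_force: 0.0
```

{"name": "arm_command", "arguments": {
  "commands": [
    {"tx": 0,"ty": 0,"tz": 0.003,"twist": 0},
    {"tx": 0,"ty": 0,"tz": 0.006,"twist": 0},
    {"tx": 0,"ty": 0,"tz": 0.009,"twist": 0},
    {"tx": 0,"ty": 0,"tz": 0.012,"twist": 0},
    {"tx": 0,"ty": 0,"tz": 0.015,"twist": 0},
    {"tx": 0,"ty": 0,"tz": 0.016,"twist": 0},
    {"tx": 0,"ty": 0,"tz": 0.016,"twist": 0},
    {"tx": 0,"ty": 0,"tz": 0.016,"twist": 0}
  ]
}}

```text
t: 35.97
eef_pos: [0.4629, -0.0197, 0.191]
ee_rot: [3.142, -0.0, -1.137]
force: [0.5, 0.3, -0.1]
width: 0.0004
gripper_force: 0.0
```

{"name": "arm_command", "arguments": {
  "commands": [
    {"tx": 0,"ty": 0,"tz": 0.003,"twist": 0},
    {"tx": 0,"ty": 0,"tz": 0.006,"twist": 0},
    {"tx": 0,"ty": 0,"tz": 0.008,"twist": 0},
    {"tx": 0,"ty": 0,"tz": 0.01,"twist": 0},
    {"tx": 0,"ty": 0,"tz": 0.012,"twist": 0},
    {"tx": 0,"ty": 0,"tz": 0.012,"twist": 0},
    {"tx": 0,"ty": 0,"tz": 0.012,"twist": 0},
    {"tx": 0,"ty": 0,"tz": 0.012,"twist": 0}
  ]
}}

```text
t: 36.63
eef_pos: [0.4629, -0.0197, 0.188]
ee_rot: [-3.142, -0.0, -1.137]
force: [-1.1, 0.4, -0.8]
width: 0.0004
gripper_force: 0.0
```

{"name": "arm_command", "arguments": {
  "commands": [
    {"tx": 0,"ty": 0,"tz": 0.002,"twist": 0},
    {"tx": 0,"ty": 0,"tz": 0.004,"twist": 0},
    {"tx": 0,"ty": 0,"tz": 0.006,"twist": 0},
    {"tx": 0,"ty": 0,"tz": 0.008,"twist": 0},
    {"tx": 0,"ty": 0,"tz": 0.008,"twist": 0},
    {"tx": 0,"ty": 0,"tz": 0.008,"twist": 0},
    {"tx": 0,"ty": 0,"tz": 0.008,"twist": 0},
    {"tx": 0,"ty": 0,"tz": 0.008,"twist": 0}
  ]
}}

```text
t: 37.3
eef_pos: [0.4629, -0.0197, 0.186]
ee_rot: [-3.142, -0.0, -1.137]
force: [0.0, 0.1, -0.2]
width: 0.0007
gripper_force: 0.0
```

{"name": "arm_command", "arguments": {
  "commands": [
    {"tx": 0,"ty": 0,"tz": 0.002,"twist": 0},
    {"tx": 0,"ty": 0,"tz": 0.004,"twist": 0},
    {"tx": 0,"ty": 0,"tz": 0.006,"twist": 0},
    {"tx": 0,"ty": 0,"tz": 0.008,"twist": 0},
    {"tx": 0,"ty": 0,"tz": 0.008,"twist": 0},
    {"tx": 0,"ty": 0,"tz": 0.008,"twist": 0},
    {"tx": 0,"ty": 0,"tz": 0.008,"twist": 0},
    {"tx": 0,"ty": 0,"tz": 0.008,"twist": 0}
  ]
}}

```text
t: 37.97
eef_pos: [0.4629, -0.0197, 0.184]
ee_rot: [-3.142, 0.0, -1.137]
force: [0.2, -1.0, -0.4]
width: 0.0005
gripper_force: 0.0
```

```bash
cat > reg.py <<'E'
from fit import *
L=np.arange(-.068,.0681,.0005);X,Y=np.meshgrid(L,L);R=np.hypot(X,Y)
def patch(I,K,E,x,y,z,t):
    c,s=np.cos(t),np.sin(t);p=np.c_[(x+c*X-s*Y).ravel(),(y+s*X+c*Y).ravel(),np.full(X.size,z)];uv=P(K,E,p)
    return map_coordinates(I,[uv[:,1],uv[:,0]],order=1,mode="nearest").reshape(X.shape)
def load(f,s):
    D=np.load(f);I=[gaussian_filter(a,s) for a in (lambda h:(h[...,1].astype(float),))(cv2.cvtColor(D["im"],cv2.COLOR_RGB2HSV))];return I[0],D["K"],D["E"]
def run(f,x,y,ang,es,s6=1.0):
    I5,K5,E5=load("w5.npz",.7);I6,K6,E6=load(f,s6)
    for h,m,nm in((.058,(abs(X)<.052)&(abs(Y)<.02),"bar"),(.028,(R<.058)&~((abs(Y)<.03)&(abs(X)<.05)),"disc")):
        A=patch(I5,K5,E5,.4365,.3325,h,np.radians(98.6))[m];A=(A-A.mean())/A.std()
        def cost(p,e):
            B=patch(I6,K6,E6,x+p[0]/1e3,y+p[1]/1e3,e+h,np.radians(ang+p[2]))[m];return -np.mean(A*(B-B.mean())/B.std())
        o=[]
        for e in es:
            r=minimize(cost,[0,0,0],args=(e,),method="Nelder-Mead",options=dict(initial_simplex=[[0,0,0],[2,0,0],[0,2,0],[0,0,2]],maxiter=80));o.append((round(e,4),round(-r.fun,4),np.round(r.x,1).tolist()))
        print(nm,*o,sep="\n ")
E
python3 - <<'E'
from reg import *
run("w6.npz",.463,-.0205,114.75,np.arange(.118,.147,.003))
E
```

```text
bar
 (np.float64(0.118), np.float64(0.9639), [0.0, -0.4, 0.2])
 (np.float64(0.121), np.float64(0.9729), [-0.0, -0.3, 0.2])
 (np.float64(0.124), np.float64(0.9808), [-0.0, -0.3, 0.2])
 (np.float64(0.127), np.float64(0.9874), [-0.0, -0.2, 0.2])
 (np.float64(0.13), np.float64(0.9925), [-0.1, -0.1, 0.2])
 (np.float64(0.133), np.float64(0.9959), [-0.1, -0.0, 0.2])
 (np.float64(0.136), np.float64(0.9975), [-0.1, 0.0, 0.2])
 (np.float64(0.139), np.float64(0.9971), [-0.1, 0.0, 0.2])
 (np.float64(0.142), np.float64(0.9949), [-0.1, 0.1, 0.2])
 (np.float64(0.145), np.float64(0.9907), [-0.1, 0.1, 0.2])
disc
 (np.float64(0.118), np.float64(0.7431), [-0.2, 0.7, -4.3])
 (np.float64(0.121), np.float64(0.797), [-0.5, 0.7, -3.3])
 (np.float64(0.124), np.float64(0.8469), [-0.6, 0.5, -2.7])
 (np.float64(0.127), np.float64(0.8928), [-0.6, 0.3, -1.7])
 (np.float64(0.13), np.float64(0.9336), [-0.4, 0.0, -0.9])
 (np.float64(0.133), np.float64(0.9658), [-0.3, -0.1, -0.6])
 (np.float64(0.136), np.float64(0.9839), [-0.1, -0.2, 0.0])
 (np.float64(0.139), np.float64(0.9827), [0.1, -0.2, 0.2])
 (np.float64(0.142), np.float64(0.9601), [0.3, -0.2, 0.6])
 (np.float64(0.145), np.float64(0.9177), [0.7, -0.3, 0.9])
```

```bash
python3 - <<'E'
from fit import *
a=grab_frame("side");b=grab_frame("wrist");print(get_state()["eef_pos"],get_state()["force"])
A=cv2.resize(a[125:215,170:290],(400,300),interpolation=cv2.INTER_CUBIC);save(np.vstack([np.hstack([A,cv2.resize(b,(400,300))]),]),"k3")
E
```

```text
[ 0.46289948 -0.01969458  0.18400827] [-0.44345641 -0.50298815  0.1674854 ]
```

View pics/k3.png

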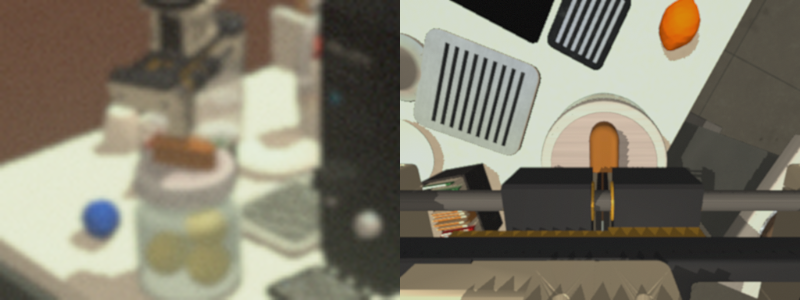

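The wrist view shows the bar end at (603,145) and the lid level. I'll measure the lid height again from this frame, by registering it against the worktop picture.

```bash
cat >> reg.py <<'E'
def now(x=.463,y=-.0205,ang=114.75,es=np.arange(.119,.148,.004),s6=1.4,vmax=200):
    c=calibration("wrist");im=grab_frame("wrist");K6=np.array(c["camera_matrix"]);E6=np.array(c["extrinsics"])
    I6=gaussian_filter(cv2.cvtColor(im,cv2.COLOR_RGB2HSV)[...,1].astype(float),s6);I5,K5,E5=load("w5.npz",.7)
    t=np.radians(ang);co,si=np.cos(t),np.sin(t)
    pts=P(K6,E6,np.c_[(x+co*X-si*Y).ravel(),(y+si*X+co*Y).ravel(),np.full(X.size,.165)]);vis=(pts[:,1]<vmax).reshape(X.shape)
    mb=vis&(abs(Y)<.02)&(abs(X)<.052);md=vis&(R<.058)&~((abs(Y)<.03)&(abs(X)<.05));print("vis",mb.sum(),md.sum())
    T=[(patch(I5,K5,E5,.4365,.3325,h,np.radians(98.6))[m],h,m) for h,m in((.058,mb),(.028,md))]
    def cost(p,e):
        o=0
        for A,h,m in T:
            B=patch(I6,K6,E6,x+p[0]/1e3,y+p[1]/1e3,e+h,np.radians(ang+p[2]))[m];o-=np.corrcoef(A,B)[0,1]
        return o+.002*(p[0]**2+p[1]**2)
    for e in es:
        r=minimize(cost,[0,0,0],args=(e,),method="Nelder-Mead",options=dict(initial_simplex=[[0,0,0],[2,0,0],[0,2,0],[0,0,4]],maxiter=80));print(round(e,4),round(-r.fun,4),np.round(r.x,1))
E
python3 - <<'E'
from reg import *
now()
s=get_state();print(s["t"],calibration("wrist")["extrinsics"][2][3])
E
```

```text
vis 6960 7134
0.119 1.8958 [ 0.5 -1.1 -0. ]
0.123 1.9153 [ 0.5 -1.2  0. ]
0.127 1.931 [ 0.5 -1.2  0.1]
0.131 1.9419 [ 0.5 -1.2  0. ]
0.135 1.9454 [ 0.5 -1.1 -0. ]
0.139 1.9366 [ 0.6 -0.9 -0.3]
0.143 1.9064 [ 0.7 -0.8 -0.6]
0.147 1.8471 [ 1.1 -0.7 -1.2]
38.1167 0.3623470542598366
```

{"name": "arm_command", "arguments": {
  "commands": [
    {"tx": 0,"ty": 0,"tz": -0.05,"twist": 0},
    {"tx": 0,"ty": 0,"tz": -0.08,"twist": 0},
    {"tx": 0,"ty": 0,"tz": -0.08,"twist": 0},
    {"tx": 0,"ty": 0,"tz": -0.08,"twist": 0},
    {"tx": 0,"ty": 0,"tz": -0.06,"twist": 0},
    {"tx": 0,"ty": 0,"tz": 0,"twist": 0},
    {"tx": 0,"ty": 0,"tz": 0.04,"twist": 0},
    {"tx": 0,"ty": 0,"tz": 0.054,"twist": 0}
  ],
  "claw": 0.45
}}

```text
t: 38.78
eef_pos: [0.4614, -0.02, 0.1681]
ee_rot: [3.138, 0.001, -1.137]
force: [0.0, -0.9, -1.1]
width: 0.0386
gripper_force: 0.0
```

{"name": "arm_command", "arguments": {
  "commands": [
    {"tx": 0,"ty": 0,"tz": 0,"twist": 0},
    {"tx": 0,"ty": 0,"tz": 0,"twist": 0},
    {"tx": 0,"ty": 0,"tz": 0,"twist": 0},
    {"tx": 0,"ty": 0,"tz": 0,"twist": 0},
    {"tx": 0,"ty": 0,"tz": 0,"twist": 0},
    {"tx": 0,"ty": 0,"tz": 0.001,"twist": 0},
    {"tx": 0,"ty": 0,"tz": 0.002,"twist": 0},
    {"tx": 0,"ty": 0,"tz": 0.002,"twist": 0}
  ],
  "claw": 0,
  "grip_force": 30
}}

```text
t: 39.45
eef_pos: [0.4628, -0.02, 0.1706]
ee_rot: [3.142, -0.0, -1.137]
force: [-3.9, -1.6, 5.7]
width: 0.0231
gripper_force: 30.0
```

{"name": "arm_command", "arguments": {
  "commands": [
    {"tx": 0,"ty": 0,"tz": 0.001,"twist": -0.02},
    {"tx": 0,"ty": 0,"tz": 0.001,"twist": -0.04},
    {"tx": 0,"ty": 0,"tz": 0.001,"twist": -0.06},
    {"tx": 0,"ty": 0,"tz": 0.001,"twist": -0.08},
    {"tx": 0,"ty": 0,"tz": 0.001,"twist": -0.1},
    {"tx": 0,"ty": 0,"tz": 0.001,"twist": -0.12},
    {"tx": 0,"ty": 0,"tz": 0.001,"twist": -0.14},
    {"tx": 0,"ty": 0,"tz": 0.001,"twist": -0.15}
  ]
}}

```text
t: 40.12
eef_pos: [0.4646, -0.0202, 0.1724]
ee_rot: [-3.139, -0.004, -0.663]
force: [-4.2, -4.4, 17.4]
width: 0.0234
gripper_force: 31.2
```

{"name": "arm_command", "arguments": {
  "commands": [
    {"tx": 0,"ty": 0,"tz": -0.007,"twist": -0.01},
    {"tx": 0,"ty": 0,"tz": -0.009,"twist": -0.03},
    {"tx": 0,"ty": 0,"tz": -0.01,"twist": -0.05},
    {"tx": 0,"ty": 0,"tz": -0.011,"twist": -0.07},
    {"tx": 0,"ty": 0,"tz": -0.013,"twist": -0.09},
    {"tx": 0,"ty": 0,"tz": -0.014,"twist": -0.11},
    {"tx": 0,"ty": 0,"tz": -0.015,"twist": -0.12},
    {"tx": 0,"ty": 0,"tz": -0.015,"twist": -0.12}
  ]
}}

```text
t: 40.78
eef_pos: [0.4638, -0.0195, 0.1742]
ee_rot: [-3.14, -0.002, -0.287]
force: [-0.7, -0.7, 3.5]
width: 0.0231
gripper_force: 30.0
```

{"name": "arm_command", "arguments": {
  "commands": [
    {"tx": 0,"ty": 0,"tz": -0.001,"twist": -0.01},
    {"tx": 0,"ty": 0,"tz": -0.002,"twist": -0.02},
    {"tx": 0,"ty": 0,"tz": -0.003,"twist": -0.03},
    {"tx": 0,"ty": 0,"tz": -0.003,"twist": -0.04},
    {"tx": 0,"ty": 0,"tz": -0.003,"twist": -0.05},
    {"tx": 0,"ty": 0,"tz": -0.003,"twist": -0.06},
    {"tx": 0,"ty": 0,"tz": -0.003,"twist": -0.06},
    {"tx": 0,"ty": 0,"tz": -0.003,"twist": -0.06}
  ]
}}

```text
t: 41.45
eef_pos: [0.4627, -0.0195, 0.1738]
ee_rot: [-3.141, 0.001, -0.102]
force: [0.4, 0.5, -2.8]
width: 0.0235
gripper_force: 30.0
```

The force has returned to hanging weight at bar angle 174°, so the lugs are over the gap. I'll lower the lid into it.

{"name": "arm_command", "arguments": {
  "commands": [
    {"tx": 0,"ty": 0,"tz": 0.004,"twist": 0},
    {"tx": 0,"ty": 0,"tz": 0.008,"twist": 0},
    {"tx": 0,"ty": 0,"tz": 0.012,"twist": 0},
    {"tx": 0,"ty": 0,"tz": 0.016,"twist": 0},
    {"tx": 0,"ty": 0,"tz": 0.02,"twist": 0},
    {"tx": 0,"ty": 0,"tz": 0.02,"twist": 0},
    {"tx": 0,"ty": 0,"tz": 0.02,"twist": 0},
    {"tx": 0,"ty": 0,"tz": 0.02,"twist": 0}
  ]
}}

```text
t: 42.12
eef_pos: [0.4629, -0.0197, 0.1692]
ee_rot: [-3.142, -0.0, -0.1]
force: [0.4, -0.3, -3.0]
width: 0.0234
gripper_force: 30.0
```

{"name": "arm_command", "arguments": {
  "commands": [
    {"tx": 0,"ty": 0,"tz": 0.004,"twist": 0},
    {"tx": 0,"ty": 0,"tz": 0.008,"twist": 0},
    {"tx": 0,"ty": 0,"tz": 0.012,"twist": 0},
    {"tx": 0,"ty": 0,"tz": 0.016,"twist": 0},
    {"tx": 0,"ty": 0,"tz": 0.02,"twist": 0},
    {"tx": 0,"ty": 0,"tz": 0.022,"twist": 0},
    {"tx": 0,"ty": 0,"tz": 0.022,"twist": 0},
    {"tx": 0,"ty": 0,"tz": 0.022,"twist": 0}
  ]
}}

```text
t: 42.78
eef_pos: [0.463, -0.0199, 0.1649]
ee_rot: [3.141, -0.001, -0.1]
force: [-5.4, 0.3, 8.8]
width: 0.023
gripper_force: 30.0
```

{"name": "arm_command", "arguments": {
  "commands": [
    {"tx": 0,"ty": 0,"tz": -0.002,"twist": 0.01},
    {"tx": 0,"ty": 0,"tz": -0.002,"twist": 0.02},
    {"tx": 0,"ty": 0,"tz": -0.002,"twist": 0.03},
    {"tx": 0,"ty": 0,"tz": -0.002,"twist": 0.045},
    {"tx": 0,"ty": 0,"tz": -0.001,"twist": 0.06},
    {"tx": 0,"ty": 0,"tz": 0,"twist": 0.075},
    {"tx": 0,"ty": 0,"tz": 0.001,"twist": 0.09},
    {"tx": 0,"ty": 0,"tz": 0.001,"twist": 0.09}
  ]
}}

```text
t: 43.45
eef_pos: [0.4633, -0.0197, 0.1639]
ee_rot: [-3.141, -0.001, -0.385]
force: [0.3, -0.2, 0.9]
width: 0.0232
gripper_force: 30.0
```

{"name": "arm_command", "arguments": {
  "commands": [
    {"tx": 0,"ty": 0,"tz": 0.001,"twist": 0.02},
    {"tx": 0,"ty": 0,"tz": 0.003,"twist": 0.04},
    {"tx": 0,"ty": 0,"tz": 0.004,"twist": 0.06},
    {"tx": 0,"ty": 0,"tz": 0.006,"twist": 0.08},
    {"tx": 0,"ty": 0,"tz": 0.007,"twist": 0.1},
    {"tx": 0,"ty": 0,"tz": 0.008,"twist": 0.115},
    {"tx": 0,"ty": 0,"tz": 0.009,"twist": 0.13},
    {"tx": 0,"ty": 0,"tz": 0.009,"twist": 0.13}
  ]
}}

```text
t: 44.12
eef_pos: [0.4632, -0.0197, 0.1616]
ee_rot: [-3.141, -0.001, -0.792]
force: [-0.0, -0.8, 0.3]
width: 0.0228
gripper_force: 30.0
```

{"name": "arm_command", "arguments": {
  "commands": [
    {"tx": 0,"ty": 0,"tz": 0.001,"twist": 0.015},
    {"tx": 0,"ty": 0,"tz": 0.002,"twist": 0.03},
    {"tx": 0,"ty": 0,"tz": 0.003,"twist": 0.045},
    {"tx": 0,"ty": 0,"tz": 0.004,"twist": 0.06},
    {"tx": 0,"ty": 0,"tz": 0.005,"twist": 0.075},
    {"tx": 0,"ty": 0,"tz": 0.006,"twist": 0.09},
    {"tx": 0,"ty": 0,"tz": 0.007,"twist": 0.1},
    {"tx": 0,"ty": 0,"tz": 0.007,"twist": 0.1}
  ]
}}

```text
t: 44.78
eef_pos: [0.4632, -0.0196, 0.1601]
ee_rot: [-3.141, -0.0, -1.104]
force: [-1.0, -0.6, 3.8]
width: 0.0232
gripper_force: 30.0
```

{"name": "arm_command", "arguments": {
  "commands": [
    {"tx": 0,"ty": 0,"tz": 0.001,"twist": 0.01},
    {"tx": 0,"ty": 0,"tz": 0.001,"twist": 0.02},
    {"tx": 0,"ty": 0,"tz": 0.002,"twist": 0.03},
    {"tx": 0,"ty": 0,"tz": 0.002,"twist": 0.04},
    {"tx": 0,"ty": 0,"tz": 0.003,"twist": 0.05},
    {"tx": 0,"ty": 0,"tz": 0.003,"twist": 0.05},
    {"tx": 0,"ty": 0,"tz": 0.003,"twist": 0.05},
    {"tx": 0,"ty": 0,"tz": 0.003,"twist": 0.05}
  ]
}}

```text
t: 45.45
eef_pos: [0.4629, -0.0208, 0.1599]
ee_rot: [3.141, -0.002, -1.257]
force: [-4.6, -5.0, 11.0]
width: 0.0242
gripper_force: 32.6
```

```bash
python3 -c "
from h import *
s=get_state();print(s['t'],np.round(s['moment'],2),np.round(s['force'],1),s['ee_rot'],s['eef_pos'])"
```

```text
45.45 [-1.64  1.69  0.9 ] [-4.6 -5.  11. ] [ 3.14120119e+00 -2.15901682e-03 -1.25734520e+00] [ 0.46289882 -0.02076116  0.15990623]
```

A hard stop is reached and the height fits fully home. Now I release and retreat.

{"name": "arm_command", "arguments": {
  "commands": [
    {"tx": 0,"ty": 0,"tz": -0.001,"twist": -0.015},
    {"tx": 0,"ty": 0,"tz": -0.002,"twist": -0.02},
    {"tx": 0,"ty": 0,"tz": -0.002,"twist": -0.02},
    {"tx": 0,"ty": 0,"tz": -0.002,"twist": -0.02},
    {"tx": 0,"ty": 0,"tz": -0.002,"twist": -0.02},
    {"tx": 0,"ty": 0,"tz": -0.002,"twist": -0.02},
    {"tx": 0,"ty": 0,"tz": -0.002,"twist": -0.02},
    {"tx": 0,"ty": 0,"tz": -0.002,"twist": -0.02}
  ],
  "claw": 0.5
}}

```text
t: 46.12
eef_pos: [0.4629, -0.0196, 0.1591]
ee_rot: [3.142, 0.0, -1.2]
force: [0.4, -0.6, -1.1]
width: 0.0437
gripper_force: 0.0
```

{"name": "arm_command", "arguments": {
  "commands": [
    {"tx": 0,"ty": 0,"tz": -0.03,"twist": 0},
    {"tx": 0,"ty": 0,"tz": -0.1,"twist": 0},
    {"tx": 0,"ty": 0,"tz": -0.22,"twist": 0},
    {"tx": -0.1,"ty": 0,"tz": -0.36,"twist": 0},
    {"tx": -0.2,"ty": 0,"tz": -0.48,"twist": 0},
    {"tx": -0.28,"ty": 0,"tz": -0.49,"twist": 0},
    {"tx": -0.28,"ty": 0,"tz": -0.49,"twist": 0},
    {"tx": -0.28,"ty": 0,"tz": -0.49,"twist": 0}
  ]
}}

```text
t: 46.78
eef_pos: [0.4374, 0.0464, 0.2829]
ee_rot: [-3.139, 0.0, -1.198]
force: [0.8, 0.7, -0.6]
width: 0.0437
gripper_force: 0.0
```

```bash
python3 - <<'E'
from reg import *
c=calibration("wrist");im=grab_frame("wrist");np.savez("w7.npz",im=im,K=c["camera_matrix"],E=c["extrinsics"])
run("w7.npz",.463,-.0205,112,np.arange(.117,.139,.003))
E
```

```text
bar
 (np.float64(0.117), np.float64(0.9896), [0.5, 0.6, 3.7])
 (np.float64(0.12), np.float64(0.994), [0.5, 0.7, 3.7])
 (np.float64(0.123), np.float64(0.9968), [0.5, 0.7, 3.7])
 (np.float64(0.126), np.float64(0.9979), [0.5, 0.8, 3.8])
 (np.float64(0.129), np.float64(0.9972), [0.5, 0.8, 3.8])
 (np.float64(0.132), np.float64(0.9948), [0.5, 0.8, 3.8])
 (np.float64(0.135), np.float64(0.9906), [0.5, 0.9, 3.7])
 (np.float64(0.138), np.float64(0.9848), [0.5, 0.9, 3.7])
disc
 (np.float64(0.117), np.float64(0.905), [0.1, 0.9, 1.4])
 (np.float64(0.12), np.float64(0.9424), [0.2, 0.7, 2.7])
 (np.float64(0.123), np.float64(0.9708), [0.3, 0.6, 2.9])
 (np.float64(0.126), np.float64(0.9848), [0.5, 0.6, 3.5])
 (np.float64(0.129), np.float64(0.9805), [0.7, 0.6, 3.6])
 (np.float64(0.132), np.float64(0.9565), [0.9, 0.5, 3.9])
 (np.float64(0.135), np.float64(0.9146), [1.3, 0.5, 4.2])
 (np.float64(0.138), np.float64(0.8636), [1.8, 0.2, 4.4])
```

```bash
python3 -c "
from station import *
print(job_done())"
```

```text
the job is handed in; nothing more can be done
None
```

The lemon is in the jar and the lid is screwed down to its hard stop, about 126 mm above the jar's underside and centred within about 1 mm by the last wrist-camera check. The job is handed in, but no verdict came back.

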